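Pack the backup drives and line up the straightedge

TASK

Press the dock's red eject button fully down while its drive is still in the cradle, then pack that drive and every other backup drive on the worktop upright into the plywood crate, one per cell, setting each down on the cell's floor rather than dropping it. When all the drives are in, lay the aluminium straightedge flat on the worktop with its graduated working edge flush along the crate's front face (the side towards the robot) and centred on it by eye to about 3 cm, so that the crate's place can be marked. Leave the mug, the plant and the screwdriver where they are.

Things in the scene. Friction and masses are not known exactly. Their poses are not given: they have to be found in the camera images.
- eject (a joint): Round red push button, 30 mm across, on the front end of the dock. Travel in m: 0 up, 0.006 fully down; a spring of about 5 N at full travel raises it again.
- eject_top (a point): Centre of the top of the red button, 105 mm from the dock's cradle centre towards the robot.
- dock: Grey drive dock fixed to the worktop, 200 x 80 mm, 24 mm thick. Origin: underside, directly below the centre of its cradle; its -x end carries the button. The cradle is a black rim 16 mm high round a flat seat 24 mm above the worktop; inside 88 (x) x 52 (y) mm. It does not grip the drive: lift it straight out.
- drive_0: Backup drive cartridge: black upright block 76 (its x) x 40 (its y) x 95 mm tall with, centred on top, a solid upright blue carrying tab 50 (x) x 16 (y) x 35 mm tall, so 130 mm in all; about 0.45 kg. Origin: centre of the underside. Either way round will do. Always there; starts standing in the dock's cradle, square with it.
- drive_1: Backup drive cartridge: black upright block 76 (its x) x 40 (its y) x 95 mm tall with, centred on top, a solid upright blue carrying tab 50 (x) x 16 (y) x 35 mm tall, so 130 mm in all; about 0.45 kg. Origin: centre of the underside. Either way round will do. Starts upright on the worktop, or is absent (2 to 4 of drives 1-4 are there).
- drive_2: Backup drive cartridge: black upright block 76 (its x) x 40 (its y) x 95 mm tall with, centred on top, a solid upright blue carrying tab 50 (x) x 16 (y) x 35 mm tall, so 130 mm in all; about 0.45 kg. Origin: centre of the underside. Either way round will do. Starts upright on the worktop, or is absent (2 to 4 of drives 1-4 are there).
- drive_3: Backup drive cartridge: black upright block 76 (its x) x 40 (its y) x 95 mm tall with, centred on top, a solid upright blue carrying tab 50 (x) x 16 (y) x 35 mm tall, so 130 mm in all; about 0.45 kg. Origin: centre of the underside. Either way round will do. Starts upright on the worktop, or is absent (2 to 4 of drives 1-4 are there).
- drive_4: Backup drive cartridge: black upright block 76 (its x) x 40 (its y) x 95 mm tall with, centred on top, a solid upright blue carrying tab 50 (x) x 16 (y) x 35 mm tall, so 130 mm in all; about 0.45 kg. Origin: centre of the underside. Either way round will do. Starts upright on the worktop, or is absent (2 to 4 of drives 1-4 are there).
- crate: Open plywood crate standing loose on the worktop, 194 (its x) x 180 (its y) x 62 mm high, 1.6 kg, not fixed. Origin: centre of the underside. Walls, dividers and floor 6 mm. Six cells, 2 along x by 3 along y, each 88 x 52 mm: centres at x = +-47 mm and y = -58, 0, +58 mm; dividers as high as the walls. Its front is the outer face of the wall at x = -97 mm, towards the robot.
- straightedge: Aluminium straightedge: foot 84 (its x) x 200 (its y) x 8 mm, with a black grip rib on top, 14 (x) x 120 (y) mm, from 8 to 38 mm high. Origin: centre of the underside. The rib's centre line lies at x = -30 mm. The straight working edge, with the fine graduations, is the long edge farther from the rib, at x = +42 mm. 0.25 kg, half of it in the rib; grip it firmly.
- edge_a (a point): One end of the straightedge's working edge, at its underside (x +42, y +100 mm of the straightedge).
- edge_b (a point): Other end of the working edge (x +42, y -100 mm).
- rib (a point): Centre of the grip rib, 23 mm above the underside.
- mug: White mug, 90 mm high, a bystander. Origin: centre of the underside.
- plant: Little plant in a terracotta pot, 80 mm high and 92 mm wide, a bystander. Origin: centre of the underside.
- screwdriver: Screwdriver lying on the worktop, a bystander.
Mind the look-alikes: they are no part of the job. What is shaped like the drive_4 but pink is not meant. Leave any purple look-alike of the drive_3 alone.

How it is judged (in metres and radians):
On the way, in this order (a step that is already met when the one before it is completed fails the run):
1. the eject button is pressed fully down while drive 0 still stands in the cradle (value of joint eject above 0.0045 m and horizontal distance between drive_0 and dock below 0.02 m and height (world z) of drive_0 below 0.03 m), for 0.1 s.
2. every drive present stands upright in a cell of the crate (x of drive_0 in the frame of crate between -0.092 and 0.092 m and y of drive_0 in the frame of crate between -0.085 and 0.085 m and z of each of drive_0, drive_1, drive_2, drive_3, drive_4 in the frame of crate below 0.012 m and angle between each of drive_0, drive_1, drive_2, drive_3, drive_4's own z axis and vertical below 0.15 rad and x of drive_1 in the frame of crate between -0.092 and 0.092 m and y of drive_1 in the frame of crate between -0.085 and 0.085 m and x of drive_2 in the frame of crate between -0.092 and 0.092 m and y of drive_2 in the frame of crate between -0.085 and 0.085 m and x of drive_3 in the frame of crate between -0.092 and 0.092 m and y of drive_3 in the frame of crate between -0.085 and 0.085 m and x of drive_4 in the frame of crate between -0.092 and 0.092 m and y of drive_4 in the frame of crate between -0.085 and 0.085 m), for 0.2 s.
3. the straightedge lies flush along the crate's front face (x of edge_a in the frame of crate between -0.1005 and -0.0945 m and x of edge_b in the frame of crate between -0.1005 and -0.0945 m and y of straightedge in the frame of crate between -0.035 and 0.035 m and height (world z) of straightedge below 0.005 m and angle between straightedge's own z axis and vertical below 0.05 rad), for 0.2 s.
At the end, for the whole second after the job is handed in: Each drive stands upright (0.15 rad) on the floor of a crate cell (6 mm); the straightedge lies flat, both ends of its working edge within 2.5 mm (3.5 mm in front) of the crate's front face, centred within 35 mm; all at rest (all of step 2 and all of step 3 and linear speed of each of drive_0, drive_1, drive_2, drive_3, drive_4, straightedge, crate below 0.02 m/s); the robot touches nothing.
It fails at once if a drive is dropped into the crate instead of being set down ((x of drive_0 in the frame of crate between -0.097 and 0.097 m and y of drive_0 in the frame of crate between -0.09 and 0.09 m and z of drive_0 in the frame of crate above 0.009 m and linear speed of drive_0 above 0.7 m/s and contact force between the fingers and drive_0 below 0.1 N) or (x of drive_1 in the frame of crate between -0.097 and 0.097 m and y of drive_1 in the frame of crate between -0.09 and 0.09 m and z of drive_1 in the frame of crate above 0.009 m and linear speed of drive_1 above 0.7 m/s and contact force between the fingers and drive_1 below 0.1 N) or (x of drive_2 in the frame of crate between -0.097 and 0.097 m and y of drive_2 in the frame of crate between -0.09 and 0.09 m and z of drive_2 in the frame of crate above 0.009 m and linear speed of drive_2 above 0.7 m/s and contact force between the fingers and drive_2 below 0.1 N) or (x of drive_3 in the frame of crate between -0.097 and 0.097 m and y of drive_3 in the frame of crate between -0.09 and 0.09 m and z of drive_3 in the frame of crate above 0.009 m and linear speed of drive_3 above 0.7 m/s and contact force between the fingers and drive_3 below 0.1 N) or (x of drive_4 in the frame of crate between -0.097 and 0.097 m and y of drive_4 in the frame of crate between -0.09 and 0.09 m and z of drive_4 in the frame of crate above 0.009 m and linear speed of drive_4 above 0.7 m/s and contact force between the fingers and drive_4 below 0.1 N)).
It fails at once if the mug is shoved aside or tipped over (distance of mug from where it was at the start of the episode above 0.03 m or angle between mug's own z axis and vertical above 0.5 rad).
It fails at once if the plant is shoved aside or tipped over (distance of plant from where it was at the start of the episode above 0.03 m or angle between plant's own z axis and vertical above 0.5 rad).
It fails at once if the screwdriver is shoved aside or tipped over (distance of screwdriver from where it was at the start of the episode above 0.03 m).
Of drive_1, drive_2, drive_3, drive_4 only 2 to 4 are there at a start; the rules pass over those that are not, and their reading is None.
At some moment in a run one of crate, straightedge may be knocked a few centimetres aside while the robot is not near it.
It also fails if it takes over 210 s, if anything falls off the work surface, if the arm or the gripper's body presses on something with over 40 N, if the wrist force passes 120 N, or if a joint passes its speed limit or range.

ROBOT

A 7-joint arm with a two-finger parallel gripper is mounted at the origin on the work surface. World frame = base frame: x ahead of the robot, y to its left, z up, the work surface at z = 0. Lengths are in mm, angles in rad, forces in N, time in s.
With the tool pointing down it reaches from about 400 to 875 mm from the base axis. Payload 4.4 kg.
Tool frame: the origin (TCP) lies between the finger pads; the fingertips stand 14 mm ahead of it and the grasp point (between the pads) lies 5 mm behind it; z points along the fingers, y is the direction in which the jaws open and shut (so a half turn about z gives the same grasp; the last joint's range is limited). The gripper opens to 85 mm and grips with 20 to 120 N. Pads are 22 mm wide; open, the fingers measure 114 mm over their backs; the gripper's body (76 mm by 85 mm) begins 54 mm behind the grasp point. The pads swing forward as they close: fully open they stand 13 mm farther back than shut.
Start: joints at [1.238, 0.628, 0.038, 1.517, -0.027, 0.996, -0.02], TCP at [171.397, -627.009, 245.313] pointing down, gripper open.
Joint ranges: [-3.06, 3.06], [-0.37, 2.12], [-1.25, 1.32], [0.18, 2.47], [-1.1, 4.24], [0.23, 1.98], [-2.94, 2.94]. Speed limits (rad/s): [2.57, 2.57, 3.14, 3.14, 3.14, 3.14, 3.14].

INTERFACE

Orientations are given as a unit quaternion [w, x, y, z].
In Python, from plant import bot, optics, spotter gives the robot as it stands. The module is installed in compiled form; this text tells all that it offers.
- The arm moves only by the tool step_arm, never from a script. Its argument "targets" is a list of rows, each a list of 6 numbers: the shift along the tool's x, y, z normalised to -1 to 1, where 1 is 75 cm, then the turn, a rotation vector about the tool's x, y, z normalised to -1 to 1, where 1 is 2 pi rad. A call has 1 to 8 rows; each row is the pose to reach, as a shift and turn from the pose commanded when the call began, along the tool's axes at that moment, turning the shorter way round; what a row does not reach only later rows make up. A row lasts 1/12 s, in which the tool goes at most 41.7 mm and 7.16 degrees, less where a joint would pass 70% of its speed; a pose out of reach is approached as far as the arm can. A call with a number of a shift or a turn outside -1 to 1 is refused whole. A call with a gripper value outside its range is refused whole. "fingers" is the finger opening in mm, from 0 to 85.4, set as the call begins (left out, the last holds). The fingers move at their own pace and stop on an object; the grip force is fixed at half the most. Time passes only in rows, so rows that repeat a pose let the fingers close. It gives the time, the measured TCP pose, the force and the opening at its end, in the units of the state.
- bot.get_obs(): the state, without advancing time (a new reading comes with each control period).
- optics.read_camera(name): name is "scene" or "top"; returns a dict with "image" (384x512x3 uint8, red, green, blue), "depth" (384x512 float32, mm along the optical axis (not along the pixel's ray), 0 where there is no reading), "vertical_fov" (degrees; the focal length in pixels is half the picture's height over the tangent of half this angle, whatever the lens; pixels are square), "cx", "cy" (the principal point, pixels), "k1" (the pictures are not rectified: a ray, as slopes to the right and down, at radius r is drawn at 1 + k1 r^2 times it, then the intrinsics apply), "world_from_camera" (4x4, takes a point from camera to world coordinates). Camera axes: x right, y down, z forward; pixel columns grow to the right and rows downward; lengths in mm; the calibration is good to about 2 mm. A picture is of the moment at which its call begins.
- bot.job_done(): hands the job in, once; it reports no verdict.
Trained networks look in the newest picture that a camera, given by its name, has taken for a name from the list of things; names that differ only in an ending like _2 or _b are one class to them, and where a whole thing is asked for, a point or a joint stands for the part that bears it (a point fixed in the world has none). Each returns a list of dicts, best first, with "p" (0 to 1); they miss things now and then, are a little off and sometimes report something else, mostly with a low value. They report only what shows in the picture. A call takes as long as a camera call. They do not tell look-alikes from the thing itself.
- spotter.search_frame(camera, thing): "position" ([x, y, z] in mm, in world coordinates, good to about 4 mm: the middle of the surface that is visible of it).
- spotter.masks_of(camera, thing): "region" (384x512 bool, what is visible of it).
The state is a dict: "clock": time; "q": joint angles; "qd": joint speeds; "effort": joint torques, N m; "ee_pos": TCP position; "orientation": TCP orientation; "contact_force": force on the tool from outside, world axes, zero at the start; "wrist_torque": the same for the moment, N m; "opening": finger opening in mm.
Only numpy, scipy, OpenCV 4.12 (cv2) and the standard library are available. Lean on these libraries where they do the work, as an engineer would, in place of code of your own. Each camera call takes 0.05 s, during which the arm holds its last target.

## Working session

There is one attempt and no reset: what is moved stays moved. The work goes in short steps, Python scripts to look and compute and a tool call to move; the robot and the scene stay as the last step left them, time stands still between calls to the robot, and variables do not carry over. Pictures are saved under pics/ and viewed, and the job is handed in when it is done.

Besides the shell and the picture viewer there is one more tool, called after "Call:" in YAML: its name, and indented under it one key for each argument. step_arm: Moves the arm, as the interface text tells. Its arguments: {"type":"object","properties":{"targets":{"type":"array"},"fingers":{"type":"number"}},"required":["targets"]}

```bash
mkdir -p pics; cat > h.py <<'E'
import numpy as np, cv2
from plant import bot, optics, spotter
def cam(n):
    c=optics.read_camera(n); return c
def save(c,name,crop=None,scale=1):
    im=c["image"][:,:,::-1]
    if crop: x0,y0,x1,y1=crop; im=im[y0:y1,x0:x1]
    im=cv2.resize(im,None,fx=scale,fy=scale,interpolation=cv2.INTER_CUBIC)
    cv2.imwrite("pics/"+name,im)
def intr(c):
    f=c["image"].shape[0]/2/np.tan(np.radians(c["vertical_fov"]/2)); 
    return np.array([[f,0,c["cx"]],[0,f,c["cy"]],[0,0,1.]]), np.array([c["k1"],0,0,0,0.])
def rays(c,uv):
    K,D=intr(c)
    p=cv2.undistortPoints(np.asarray(uv,float).reshape(-1,1,2),K,D).reshape(-1,2)
    return np.c_[p,np.ones(len(p))]
def cloud(c):
    h,w=c["depth"].shape
    u,v=np.meshgrid(np.arange(w),np.arange(h))
    r=rays(c,np.c_[u.ravel(),v.ravel()])*c["depth"].reshape(-1,1)
    T=np.array(c["world_from_camera"]); P=r@T[:3,:3].T+T[:3,3]
    P[c["depth"].ravel()==0]=np.nan
    return P.reshape(h,w,3)
def proj(c,P):
    T=np.linalg.inv(np.array(c["world_from_camera"])); P=np.atleast_2d(P)
    q=P@T[:3,:3].T+T[:3,3]; K,D=intr(c)
    return cv2.projectPoints(q.reshape(-1,1,3),np.zeros(3),np.zeros(3),K,D)[0].reshape(-1,2)
def pix2plane(c,uv,z):
    T=np.array(c["world_from_camera"]); d=rays(c,uv)@T[:3,:3].T; o=T[:3,3]
    return o+d*((z-o[2])/d[:,2])[:,None]
E
python3 - <<'E'
from h import *
for n in ["scene","top"]:
    c=cam(n); save(c,n+"0.png",scale=1.5)
    print(n,c["vertical_fov"],c["cx"],c["cy"],c["k1"],np.round(c["world_from_camera"],3).tolist())
    for t in ["eject","eject_top","dock","drive_0","crate","straightedge","mug","plant","screwdriver","rib","edge_a"]:
        print(t,[(np.round(d["position"],0).tolist(),round(d["p"],2)) for d in spotter.search_frame(n,t)])
o=bot.get_obs(); print({k:np.round(v,3).tolist() for k,v in o.items()})
E
```

```text
scene 56.030902394925555 256.6687360478665 195.41836080626138 -0.005332348311505901 [[0.867, 0.312, -0.388, 958.026], [0.498, -0.553, 0.668, -742.116], [-0.006, -0.773, -0.635, 730.617], [0.0, 0.0, 0.0, 1.0]]
eject [([573.0, 86.0, 45.0], 0.53)]
eject_top []
dock [([621.0, 60.0, 23.0], 0.81)]
drive_0 [([464.0, 96.0, 72.0], 0.97), ([682.0, 76.0, 98.0], 0.82), ([591.0, 179.0, 91.0], 0.77), ([582.0, 304.0, 94.0], 0.62), ([336.0, 128.0, 80.0], 0.58)]
crate [([611.0, -200.0, 37.0], 0.74)]
straightedge [([526.0, -408.0, 14.0], 0.62)]
mug []
plant [([433.0, 360.0, 78.0], 0.9)]
screwdriver [([788.0, 1.0, 24.0], 0.72), ([522.0, -412.0, 12.0], 0.71), ([623.0, 60.0, 23.0], 0.2)]
rib [([520.0, -410.0, 8.0], 0.81), ([571.0, 89.0, 47.0], 0.5)]
edge_a [([517.0, -405.0, 5.0], 0.57), ([591.0, 177.0, 92.0], 0.54)]
top 54.48928696993023 256.89012702800426 186.99801001234746 -0.0031636848930090954 [[0.02, -0.996, 0.087, 464.425], [-0.999, -0.023, -0.032, -11.156], [0.034, -0.086, -0.996, 1133.099], [0.0, 0.0, 0.0, 1.0]]
eject [([508.0, -402.0, 7.0], 0.33)]
eject_top [([568.0, 96.0, 47.0], 0.65), ([508.0,
[... 179 characters left out ...]
 0.64), ([572.0, 298.0, 92.0], 0.57)]
crate [([603.0, -188.0, 4.0], 0.89)]
straightedge [([507.0, -408.0, 7.0], 0.88)]
mug [([736.0, 270.0, 40.0], 0.58)]
plant [([426.0, 380.0, 115.0], 0.64)]
screwdriver [([784.0, 14.0, 22.0], 0.69), ([463.0, 100.0, 93.0], 0.62)]
rib [([507.0, -408.0, 6.0], 0.6)]
edge_a [([510.0, -404.0, 10.0], 0.6)]
{'clock': 1.2, 'q': [1.238, 0.628, 0.038, 1.517, -0.027, 0.996, -0.02], 'qd': [-0.0, 0.001, 0.0, -0.0, -0.0, 0.001, 0.001], 'effort': [-0.0, -56.33, 1.225, -19.379, 0.011, 0.002, 0.0], 'ee_pos': [171.401, -627.009, 245.316], 'orientation': [0.0, 0.991, 0.133, 0.0], 'contact_force': [0.169, 0.183, 0.291], 'wrist_torque': [0.011, -0.014, 0.009], 'opening': 85.075}
```

View pictures.

View pics/scene0.png

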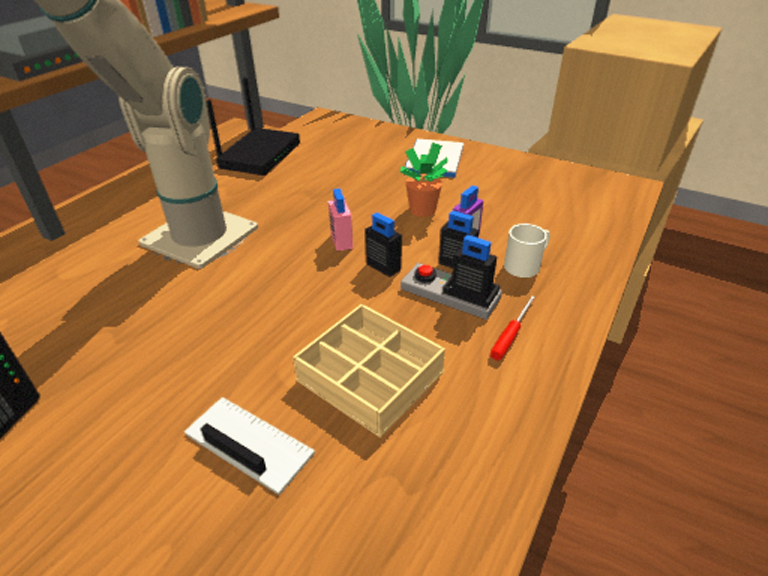

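View pics/top0.png

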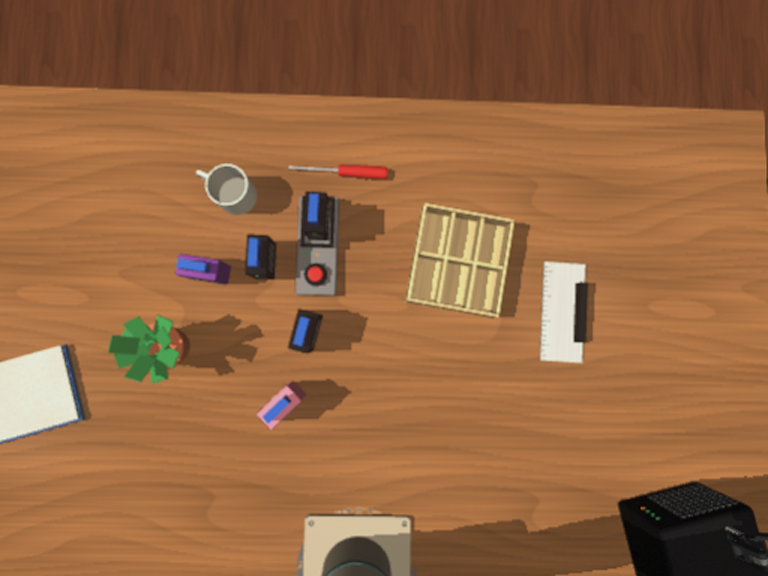

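```bash
cat >> h.py <<'E'
def drives(c,zlo=112,zhi=170,verbose=False):
    """blue tabs -> list of (cx,cy,yaw_deg,ztop,label by body colour)"""
    P=cloud(c); hsv=cv2.cvtColor(c["image"],cv2.COLOR_RGB2HSV)
    m=((hsv[...,0]>100)&(hsv[...,0]<125)&(hsv[...,1]>130)).astype(np.uint8)
    n,l,s,ce=cv2.connectedComponentsWithStats(m)
    out=[]
    for i in range(1,n):
        if s[i,4]<40: continue
        pts=P[l==i]; pts=pts[np.isfinite(pts[:,2])]
        if len(pts)<20: continue
        zt=np.percentile(pts[:,2],90)
        if zt<90: continue
        out.append((i,ce[i],s[i,4],zt,pts))
    return out,l
E
python3 - <<'E'
from h import *
c=cam("top"); P=cloud(c)
o,l=drives(c)
for i,ce,n,zt,pts in o:
    top=pts[pts[:,2]>zt-8]; uv=np.argwhere(l==i)[:,::-1]
    r=cv2.minAreaRect(top[:,:2].astype(np.float32))
    print(np.round(ce,1),n,round(zt,1),"rect",np.round(r[0],1),np.round(r[1],1),round(r[2],1),"mean",np.round(top.mean(0),1),len(top))
for t in [(105,143),(210,182),(375,173),(400,200)]:
    pass
# crate / dock / straightedge height maps
save(c,"crop_dock.png",(100,90,260,300),3.5)
save(c,"crop_crate.png",(250,110,420,260),4.5)
E
```

```text
[208.4 138.5] 138 156.9 rect [674.7  90. ] [48.8 15.9] 0.4 mean [674.6  89.9 155.1] 116
[168.2 167.8] 133 133.3 rect [598.6 197.7] [16.2 46.5] 90.0 mean [598.9 197.3 130.9] 115
[127.7 176.5] 108 133.2 rect [571.5 304. ] [48.3 14.6] 83.0 mean [571.2 303.5 131. ] 100
[200.4 220.4] 134 133.4 rect [460.1 106.6] [15.2 49.5] 76.9 mean [459.9 106.5 131.5] 111
[183.7 273. ] 97 133.2 rect [320.7 144.8] [12.  47.9] 42.8 mean [320.7 144.8 131.3] 90
```

```bash
sleep 1; ls pics
```

```text
crop_crate.png
crop_dock.png
scene0.png
top0.png
```

View pics/crop_dock.png

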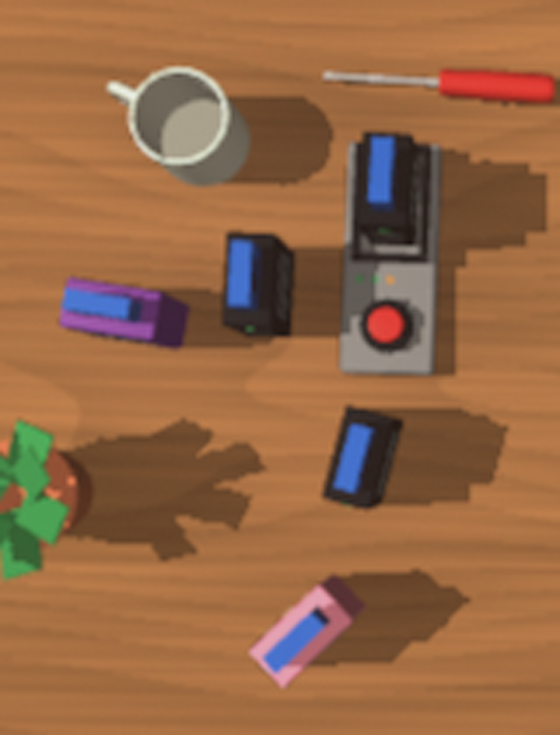

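View pics/crop_crate.png

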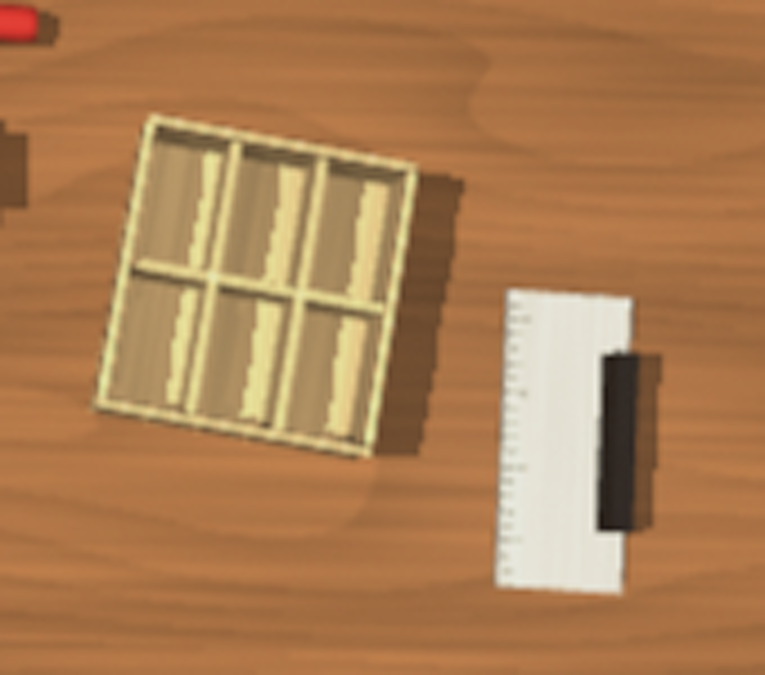

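```bash
cat >> h.py <<'E'
def wrap90(a): return (a+90)%180-90
def mask_near(c,thing,xy=None):
    r=spotter.masks_of(c,thing)
    return r
def fit_crate(cn="top",guess=None,zlo=48,zhi=80):
    from scipy.optimize import minimize
    c=cam(cn); P=cloud(c)
    g=spotter.masks_of(cn,"crate"); 
    if not g: return None,c
    m=cv2.dilate(g[0]["region"].astype(np.uint8),np.ones((5,5)))>0
    k=m&(P[...,2]>zlo)&(P[...,2]<zhi)
    hsv=cv2.cvtColor(c["image"],cv2.COLOR_RGB2HSV)
    uv=np.argwhere(k)[:,::-1]
    Q=pix2plane(c,uv,62.)[:,:2]     # rim pixels on the rim plane
    r=cv2.minAreaRect(Q.astype(np.float32))
    return (r,Q,g[0]["p"]),c
E
python3 - <<'E'
from h import *
(r,Q,p),c=fit_crate("top")
print("crate top",np.round(r[0],1),np.round(r[1],1),round(r[2],2),len(Q),p, "mean",Q.mean(0))
P=cloud(c); hsv=cv2.cvtColor(c["image"],cv2.COLOR_RGB2HSV)
red=((hsv[...,0]<8)|(hsv[...,0]>172))&(hsv[...,1]>170)
for cn in ["top","scene"]:
    c=cam(cn); P=cloud(c); hsv=cv2.cvtColor(c["image"],cv2.COLOR_RGB2HSV)
    red=((hsv[...,0]<8)|(hsv[...,0]>172))&(hsv[...,1]>170)
    k=red&(P[...,0]>530)&(P[...,0]<610)&(P[...,1]>50)&(P[...,1]<140)&(P[...,2]>25)
    q=P[k]; z=np.percentile(q[:,2],80); print(cn,"button",np.round(q.mean(0),1),k.sum(),"z80",z, np.round(q[q[:,2]>z-6].mean(0),1))
    for i,ce,n,zt,pts in drives(c)[0]: print(cn,np.round(ce,1),round(zt,1),np.round(pts[pts[:,2]>zt-5].mean(0),1))
    # table plane check
    t=P[(P[...,2]<30)&(P[...,0]>300)&(P[...,0]<800)&(abs(P[...,1])<500)]; print("table z med",np.median(t[:,2]))
    g=spotter.masks_of(cn,"straightedge")
    for d in g:
        k=d["region"]; q=P[k]; q=q[np.isfinite(q[:,2])]; rr=cv2.minAreaRect(q[:,:2].astype(np.float32)); print("se",d["p"],np.round(rr[0],1),np.round(rr[1],1),round(rr[2],1),"zmed",np.median(q[:,2]))
        hi=q[q[:,2]>28]; 
        if len(hi)>5: rr=cv2.minAreaRect(hi[:,:2].astype(np.float32)); print(" rib",np.round(rr[0],1),np.round(rr[1],1),round(rr[2],1),len(hi))
E
```

```text
crate top [ 602.4 -188.9] [181.  191.9] 80.82 1055 0.74 mean [ 604.34791284 -192.09604306]
top button [569.5  92.1  46.1] 87 z80 48.7167165538353 [570.7  92.9  47.4]
top [208.4 138.4] 157.5 [674.7  90.  155.6]
top [168.2 167.8] 133.1 [598.6 197.4 131.3]
top [127.7 176.5] 133.2 [571.3 303.6 131.2]
top [200.5 220.5] 133.2 [460.1 106.8 131.5]
top [183.7 273. ] 133.3 [321.7 143.7 131.5]
table z med 1.7390800960496335
se 0.88 [ 506.6 -413.3] [100.7 199.5] 86.7 zmed 10.029429199666879
 rib [ 507.7 -436.2] [ 17.3 117.2] 86.8 247
se 0.67 [461.1 112.9] [53.2 75.2] 76.8 zmed 96.99307151392225
 rib [459.6 106.5] [40.2 75.2] 76.8 446
scene button [572.1  89.5  42.7] 59 z80 45.41630686300389 [571.3  90.4  44.4]
scene [108.6  10.2] 358.2 [-623.5  563.3  360.3]
scene [312.2 131. ] 129.4 [573.7 302.7 128.4]
scene [225.8 133.1] 129.5 [321.7 144.1 128.2]
scene [312.5 157.2] 152.1 [677.7  88.3 151.7]
scene [255.3 149.8] 129.2 [459.7 104.6 128.1]
table z med -0.9658580232928102
se 0.86 [ 506.7 -403.9] [ 93.8 210.2] 87.6 zmed 6.831563710067428
 rib [ 506.8 -437. ] [ 15.4 122.6] 86.9 352
```

```bash
cat >> h.py <<'E'
from scipy.spatial.transform import Rotation as R
def goto(x,y,z,yaw,show=True):
    o=bot.get_obs(); q=o["orientation"]; r=R.from_quat([q[1],q[2],q[3],q[0]])
    p=np.array(o["ee_pos"])
    best=None
    for a in (yaw,yaw+180):
        t=R.from_euler("z",a,degrees=True)*R.from_euler("x",180,degrees=True)
        rv=(r.inv()*t).as_rotvec()
        if best is None or np.linalg.norm(rv)<np.linalg.norm(best): best=rv
    s=r.inv().apply(np.array([x,y,z])-p)
    row=np.r_[s/750,best/(2*np.pi)]
    xa=r.apply([1,0,0])
    if show:
        print("pos",np.round(p,1),"yaw",round(np.degrees(np.arctan2(xa[1],xa[0])),2),"t",round(o["clock"],2),"F",np.round(o["contact_force"],1),"open",round(o["opening"],1))
        print("d",np.round(s,1),"rows",max(np.linalg.norm(s)/41.7,np.degrees(np.linalg.norm(best))/7.16).round(1),"q",np.round(o["q"],2))
        print("ROW",np.round(row,4).tolist())
E
python3 -c "
from h import *
goto(570.5,92,200,0)"
```

```text
pos [ 171.4 -627.   245.3] yaw 15.28 t 1.55 F [0.9 0.7 0.6] open 85.4
d [ 574.5 -588.4   45.3] rows 19.8 q [ 1.24  0.63  0.04  1.52 -0.03  1.   -0.02]
ROW [0.766, -0.7845, 0.0605, 0.0, -0.0, 0.0425]
```

Call:
step_arm:
  targets:
    - [0.766, -0.7845, 0.06, 0, 0, 0.0425]
    - [0.766, -0.7845, 0.06, 0, 0, 0.0425]
    - [0.766, -0.7845, 0.06, 0, 0, 0.0425]
    - [0.766, -0.7845, 0.06, 0, 0, 0.0425]
    - [0.766, -0.7845, 0.06, 0, 0, 0.0425]
    - [0.766, -0.7845, 0.06, 0, 0, 0.0425]
    - [0.766, -0.7845, 0.06, 0, 0, 0.0425]
    - [0.766, -0.7845, 0.06, 0, 0, 0.0425]
  fingers: 0

```text
clock: 2.22
ee_pos: [333.6, -334.3, 227.3]
orientation: [0.0, 1.0, -0.0, 0.0]
contact_force: [0.9, 0.1, -0.6]
opening: 0.3
```

```bash
python3 -c "
from h import *
goto(570.5,92,200,0)"
```

```text
pos [ 333.6 -334.3  227.3] yaw -0.03 t 2.22 F [ 0.9  0.1 -0.6] open 0.3
d [ 236.6 -426.5   27.3] rows 11.7 q [ 0.65  0.4   0.1   2.02 -0.06  0.72 -0.78]
ROW [0.3155, -0.5686, 0.0364, 0.0001, -0.0001, -0.0001]
```

Call:
step_arm:
  targets:
    - [0.3155, -0.5686, 0.0364, 0, 0, 0]
    - [0.3155, -0.5686, 0.0364, 0, 0, 0]
    - [0.3155, -0.5686, 0.0364, 0, 0, 0]
    - [0.3155, -0.5686, 0.0364, 0, 0, 0]
    - [0.3155, -0.5686, 0.0364, 0, 0, 0]
    - [0.3155, -0.5686, 0.0364, 0, 0, 0]
    - [0.3155, -0.5686, 0.0364, 0, 0, 0]
    - [0.3155, -0.5686, 0.0364, 0, 0, 0]

```text
clock: 2.88
ee_pos: [495.3, -43.0, 208.7]
orientation: [0.0, 1.0, -0.0, 0.0]
contact_force: [0.8, -0.4, 0.2]
opening: -0.1
```

```bash
python3 -c "
from h import *
goto(570.5,92,150,0)"
```

```text
pos [495.3 -43.  208.7] yaw -0.01 t 2.88 F [ 0.8 -0.4  0.2] open -0.1
d [  75.1 -135.1   58.7] rows 4.0 q [-0.03  0.46  0.08  1.98 -0.06  0.7  -1.48]
ROW [0.1001, -0.1801, 0.0783, 0.0, -0.0001, -0.0]
```

Call:
step_arm:
  targets:
    - [0.1, -0.18, 0.02, 0, 0, 0]
    - [0.1, -0.18, 0.05, 0, 0, 0]
    - [0.1, -0.18, 0.06, 0, 0, 0]
    - [0.1, -0.18, 0.0783, 0, 0, 0]
    - [0.1, -0.18, 0.0783, 0, 0, 0]
    - [0.1, -0.18, 0.0783, 0, 0, 0]

```text
clock: 3.38
ee_pos: [568.8, 92.7, 147.7]
orientation: [-0.0, 1.0, 0.002, -0.002]
contact_force: [-0.1, -1.2, 1.1]
opening: -0.3
```

```bash
python3 -c "
from h import *
goto(570.5,92,64,0)
c=cam('scene');save(c,'press0.png',(220,90,380,250),4)"
```

```text
pos [568.8  92.7 147.7] yaw 0.25 t 3.38 F [-0.1 -1.2  1.1] open -0.3
d [ 2.   0.7 83.7] rows 2.0 q [-0.26  0.65  0.07  1.82 -0.07  0.68 -1.71]
ROW [0.0027, 0.0009, 0.1116, -0.0001, 0.0005, 0.0007]
```

View pics/press0.png

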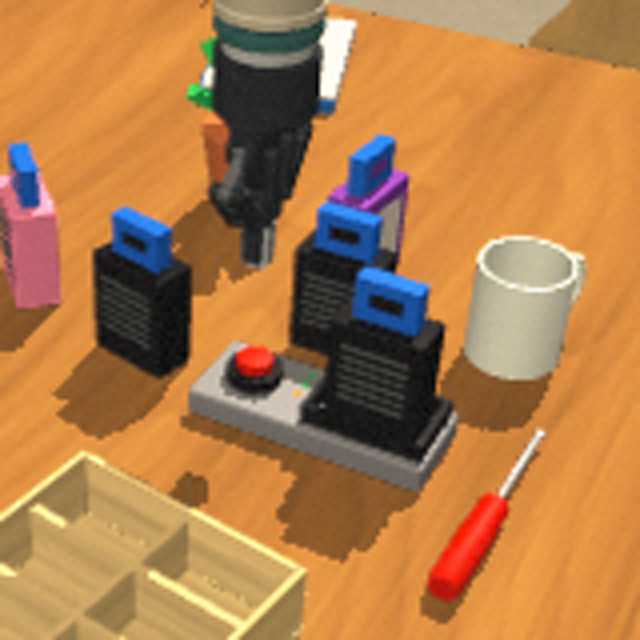

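The picture shows the closed fingers above the red button (crop pixel 255,360) with drive 0 still in the cradle and nothing under the gripper. I'll go down now.

Call:
step_arm:
  targets:
    - [0.002, 0.001, 0.05, 0, 0, 0]
    - [0.002, 0.001, 0.1, 0, 0, 0]
    - [0.002, 0.001, 0.11, 0, 0, 0]
    - [0.002, 0.001, 0.11, 0, 0, 0]

```text
clock: 3.77
ee_pos: [569.0, 87.1, 66.0]
orientation: [0.001, 1.0, -0.001, -0.002]
contact_force: [-0.3, -0.2, 0.1]
opening: 0.1
```

```bash
python3 -c "
from h import *
goto(570.5,92,52,0)"
```

```text
pos [569.   87.1  66. ] yaw -0.15 t 3.77 F [-0.3 -0.2  0.1] open 0.1
d [ 1.5 -5.  14. ] rows 0.4 q [-0.24  0.78  0.06  1.86 -0.08  0.51 -1.7 ]
ROW [0.002, -0.0066, 0.0186, 0.0003, 0.0008, -0.0004]
```

Call:
step_arm:
  targets:
    - [0.002, -0.006, 0.004, 0, 0, 0]
    - [0.002, -0.006, 0.01, 0, 0, 0]
    - [0.002, -0.006, 0.016, 0, 0, 0]
    - [0.002, -0.006, 0.016, 0, 0, 0]
    - [0.002, -0.006, 0.016, 0, 0, 0]

```text
clock: 4.18
ee_pos: [574.4, 94.4, 56.7]
orientation: [-0.001, 1.0, -0.0, 0.002]
contact_force: [2.9, 1.7, 4.2]
opening: 0.2
```

```bash
python3 -c "
from h import *
goto(570.5,92,50,0)"
```

```text
pos [574.4  94.4  56.7] yaw -0.0 t 4.18 F [2.9 1.7 4.2] open 0.2
d [-4.   2.4  6.7] rows 0.2 q [-0.25  0.79  0.06  1.85 -0.09  0.49 -1.7 ]
ROW [-0.0053, 0.0031, 0.0089, -0.0002, -0.0007, -0.0]
```

Call:
step_arm:
  targets:
    - [-0.002, 0.001, 0.004, 0, 0, 0]
    - [-0.002, 0.001, 0.008, 0, 0, 0]
    - [-0.002, 0.001, 0.008, 0, 0, 0]
    - [-0.002, 0.001, 0.008, 0, 0, 0]

```text
clock: 4.52
ee_pos: [573.7, 93.9, 53.6]
orientation: [-0.001, 1.0, -0.0, 0.003]
contact_force: [-2.3, -0.1, 31.0]
opening: -0.0
```

```bash
python3 -c "
from h import *
goto(570.5,92,50,0)
c=cam('scene');save(c,'press1.png',(220,90,380,250),4)
goto(570.5,92,50,0)
goto(570.5,92,50,0)"
```

```text
pos [573.7  93.9  53.6] yaw -0.01 t 4.52 F [-2.3 -0.1 31. ] open -0.0
d [-3.2  1.9  3.6] rows 0.1 q [-0.25  0.8   0.06  1.86 -0.09  0.48 -1.7 ]
ROW [-0.0043, 0.0025, 0.0048, -0.0003, -0.001, -0.0]
pos [573.7  93.9  53.6] yaw -0.01 t 4.57 F [-2.4  2.4 31.4] open 0.0
d [-3.3  1.9  3.6] rows 0.1 q [-0.25  0.8   0.06  1.86 -0.09  0.48 -1.7 ]
ROW [-0.0043, 0.0025, 0.0048, -0.0003, -0.001, -0.0]
pos [573.7  93.9  53.6] yaw -0.01 t 4.57 F [-2.4  2.4 31.4] open 0.0
d [-3.3  1.9  3.6] rows 0.1 q [-0.25  0.8   0.06  1.86 -0.09  0.48 -1.7 ]
ROW [-0.0043, 0.0025, 0.0048, -0.0003, -0.001, -0.0]
```

View pics/press1.png

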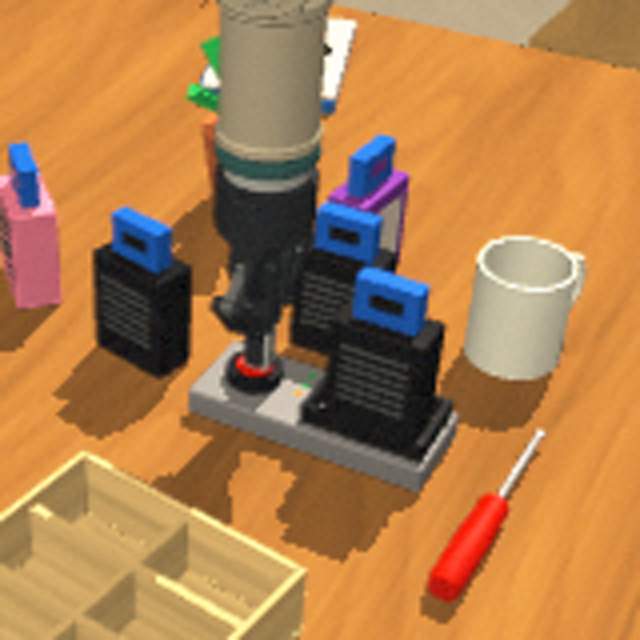

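Button pressed to its stop: 31 N, with the red cap flush and drive 0 in the cradle. I'll lift and go over drive 0. The possible mix-ups in the top picture at 768x576 are:
- Black drive in the dock at (313,215).
- Black drives at (260,256) and (305,330).
- Purple look-alike at (202,268) and pink look-alike at (278,407), which I'll leave alone.

The crops above confirm the three black ones.

Call:
step_arm:
  targets:
    - [0, 0, -0.05, 0, 0, 0]
    - [0, 0, -0.1, 0, 0, 0]
    - [0, 0, -0.15, 0, 0, 0]
    - [0, 0, -0.2, 0, 0, 0]
    - [0, 0, -0.25, 0, 0, 0]
    - [0.04, 0.003, -0.25, 0, 0, 0]
    - [0.08, 0.004, -0.25, 0, 0, 0]
    - [0.12, 0.005, -0.25, 0, 0, 0]
  fingers: 45

```text
clock: 5.23
ee_pos: [661.1, 88.7, 237.9]
orientation: [0.0, 1.0, -0.0, -0.0]
contact_force: [0.6, 0.5, 0.1]
opening: 45.0
```

```bash
python3 - <<'E'
from h import *
c=cam('scene'); save(c,'up1.png',(220,60,380,250),3)
goto(675,90,180,-0.5)
E
```

```text
pos [667.   87.9 236.7] yaw -0.09 t 5.28 F [8.2 1.3 1. ] open 44.9
d [ 7.6 -2.2 56.7] rows 1.4 q [-0.23  0.67  0.1   1.46 -0.07  1.01 -1.69]
ROW [0.0102, -0.0029, 0.0756, 0.0002, -0.0009, 0.0011]
```

Call:
step_arm:
  targets:
    - [0.004, -0.003, 0.03, 0, 0, 0]
    - [0.004, -0.003, 0.06, 0, 0, 0]
    - [0.004, -0.003, 0.06, 0, 0, 0]
    - [0.004, -0.003, 0.06, 0, 0, 0]
    - [0.004, -0.003, 0.06, 0, 0, 0]

```text
clock: 5.7
ee_pos: [663.9, 91.1, 192.4]
orientation: [0.0, 1.0, -0.0, -0.0]
contact_force: [-0.6, -0.0, -0.2]
opening: 44.9
```

```bash
python3 - <<'E'
from h import *
c=cam('scene'); save(c,'up2.png',(220,60,380,250),3)
goto(675,90,138,-0.5)
E
```

```text
pos [664.4  91.3 193.1] yaw -0.03 t 5.75 F [-0.3 -0.1  1.4] open 44.7
d [10.5  1.3 55.1] rows 1.3 q [-0.23  0.71  0.09  1.51 -0.07  0.92 -1.69]
ROW [0.014, 0.0017, 0.0735, -0.0, -0.0002, 0.0013]
```

View pics/up2.png

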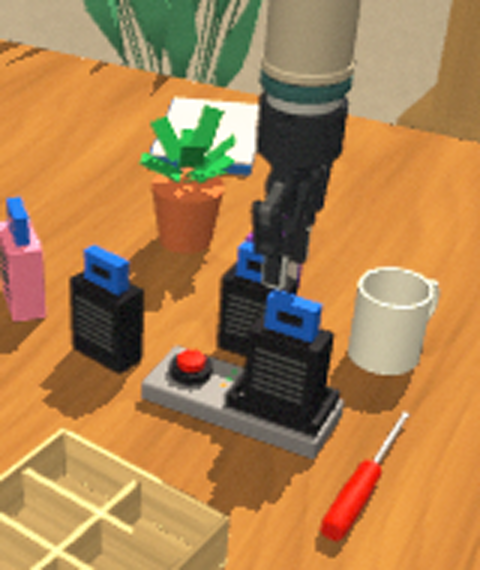

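The button is back up (190,360) and drive 0's tab (293,315) is below the fingers. I'll line up and go down over it.

Call:
step_arm:
  targets:
    - [0.014, 0.0017, 0, 0, 0, 0]
    - [0.014, 0.0017, 0.02, 0, 0, 0]
    - [0.014, 0.0017, 0.04, 0, 0, 0.001]
    - [0.014, 0.0017, 0.06, 0, 0, 0.001]
    - [0.014, 0.0017, 0.0735, 0, 0, 0.001]
    - [0.014, 0.0017, 0.0735, 0, 0, 0.001]
    - [0.014, 0.0017, 0.0735, 0, 0, 0.001]

```text
clock: 6.33
ee_pos: [674.7, 90.1, 137.2]
orientation: [-0.0, 1.0, -0.003, 0.0]
contact_force: [-0.9, 0.6, -0.3]
opening: 45.1
```

```bash
python3 - <<'E'
from h import *
c=cam('scene'); save(c,'g0.png',(280,60,380,250),4)
goto(675,90,138,-0.5)
E
```

```text
pos [675.2  90.2 137.8] yaw -0.38 t 6.38 F [-0.3  0.4  0.4] open 44.8
d [-0.2  0.2 -0.2] rows 0.0 q [-0.22  0.79  0.08  1.52 -0.08  0.83 -1.68]
ROW [-0.0002, 0.0003, -0.0003, -0.0, -0.0003, 0.0003]
```

View pics/g0.png

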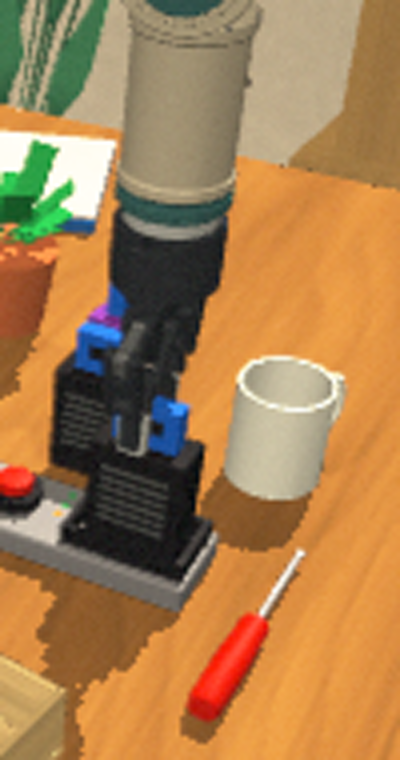

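```bash
python3 - <<'E'
from h import *
c=cam('scene')
for P in [(675,90,137),(675,68,137),(650,82,140),(700,82,140),(675,82,154)]:
    print(P,np.round((proj(c,P)[0]-[280,60])*4))
E
```

```text
(675, 90, 137) [146. 417.]
(675, 68, 137) [134. 433.]
(650, 82, 140) [110. 410.]
(700, 82, 140) [174. 429.]
(675, 82, 154) [144. 403.]
```

Call:
step_arm:
  targets:
    - [0, 0, 0, 0, 0, 0]
    - [0, 0, 0, 0, 0, 0]
    - [0, 0, 0, 0, 0, 0]
    - [0, 0, 0, 0, 0, 0]
    - [0, 0, 0, 0, 0, 0]
    - [0, 0, 0, 0, 0, 0]
  fingers: 0

```text
clock: 6.93
ee_pos: [675.0, 90.7, 137.6]
orientation: [-0.0, 1.0, -0.003, 0.001]
contact_force: [-0.8, 1.0, 6.2]
opening: 15.1
```

Call:
step_arm:
  targets:
    - [0, 0, -0.01, 0, 0, 0]
    - [0, 0, -0.03, 0, 0, 0]
    - [0, 0, -0.06, 0, 0, 0]
    - [0, 0, -0.1, 0, 0, 0]
    - [0, 0, -0.13, 0, 0, 0]
    - [0, 0, -0.16, 0, 0, 0]
    - [0, 0, -0.16, 0, 0, 0]
    - [0, 0, -0.16, 0, 0, 0]

```text
clock: 7.6
ee_pos: [674.4, 89.8, 256.5]
orientation: [0.0, 1.0, -0.003, 0.0]
contact_force: [0.0, 0.0, -6.5]
opening: 15.3
```

```bash
cat >> h.py <<'E'
def blue_at(cn,lo=-60,hi=60):
    """blue points near the tool, in tool-horizontal coords (held tab)"""
    c=cam(cn); P=cloud(c); o=bot.get_obs(); p=np.array(o["ee_pos"]); q=o["orientation"]; r=R.from_quat([q[1],q[2],q[3],q[0]])
    hsv=cv2.cvtColor(c["image"],cv2.COLOR_RGB2HSV)
    t=r.inv().apply((P-p).reshape(-1,3)).reshape(P.shape)
    near=(np.abs(t[...,0])<60)&(np.abs(t[...,1])<45)
    m=((hsv[...,0]>100)&(hsv[...,0]<125)&(hsv[...,1]>130))&near&(np.abs(t[...,2])<30)
    b=t[m]; print(cn,"tab tool-x range",np.round(np.percentile(b[:,0],[1,50,99]),1),"y",np.round(np.percentile(b[:,1],[1,50,99]),1),len(b))
    k=near&(t[...,2]>15)&(t[...,2]<110)&(hsv[...,2]<90)
    b=t[k]; print("  body x",np.round(np.percentile(b[:,0],[1,99]),1),"y",np.round(np.percentile(b[:,1],[1,99]),1),"z",np.round(np.percentile(b[:,2],[1,99]),1),len(b))
    return c
E
python3 - <<'E'
from h import *
c=blue_at('scene'); save(c,'held0.png',(240,30,400,250),3)
c=blue_at('top');save(c,'held0t.png',(150,80,300,250),4)
goto(675,90,260,0)
E
```

```text
scene tab tool-x range [-32.9  18.4  28.7] y [-10.9   7.6  11.2] 149
  body x [-32.8  41.7] y [-13.6  23.4] z [ 17.  108.1] 929Traceback (most recent call last):
  File "<stdin>", line 3, in <module>
  File "h.py", line 84, in blue_at
    b=t[m]; print(cn,"tab tool-x range",np.round(np.percentile(b[:,0],[1,50,99]),1),"y",np.round(np.percentile(b[:,1],[1,50,99]),1),len(b))
                                                 ~~~~~~~~~~~~~^^^^^^^^^^^^^^^^^^
    return _quantile_unchecked(
        a, q, axis, out, overwrite_input, method, keepdims, weights)
    return _ureduce(a,
                    func=_quantile_ureduce_func,
    ...<5 lines>...
                    overwrite_input=overwrite_input,
                    method=method)
    r = func(a, **kwargs)
    result = _quantile(arr,
                       quantiles=q,
    ...<2 lines>...
                       out=out,
                       weights=wgt)
    slices_having_nans = np.isnan(arr[-1, ...])
                                  ~~~^^^^^^^^^
IndexError: index -1 is out of bounds for axis 0 with size 0
```

View pics/held0.png

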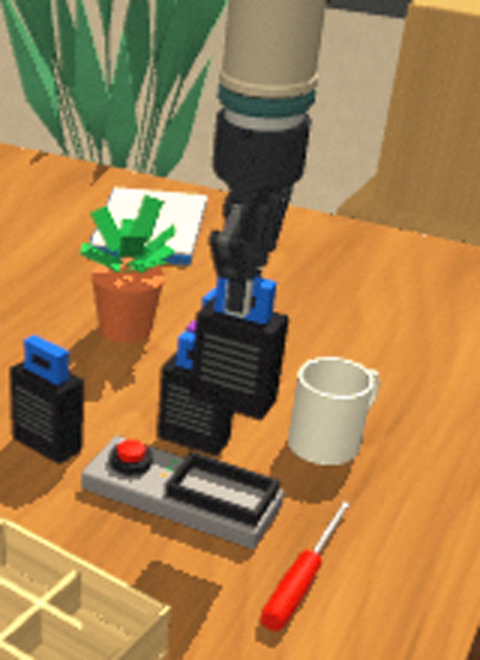

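```bash
cat >> h.py <<'E'
def crate_pts(x,y,yaw,z=62):
    a=np.radians(yaw); Rm=np.array([[np.cos(a),-np.sin(a)],[np.sin(a),np.cos(a)]])
    L=np.array([[-97,-90],[97,-90],[97,90],[-97,90]],float)
    return np.c_[L@Rm.T+[x,y],np.full(4,z)]
def overlay(c,polys,name,crop,scale):
    im=cv2.resize(c["image"][:,:,::-1],None,fx=scale,fy=scale,interpolation=cv2.INTER_CUBIC)
    for P in polys:
        q=(proj(c,P)+0.5)*scale
        cv2.polylines(im,[np.round(q).astype(int).reshape(-1,1,2)],True,(255,0,255),1)
    x0,y0,x1,y1=[int(v*scale) for v in crop]
    cv2.imwrite("pics/"+name,im[y0:y1,x0:x1])
E
python3 - <<'E'
from h import *
ct=cam('top'); cs=cam('scene')
(r,Q,p),_=fit_crate("top"); print(np.round(r[0],1),np.round(r[1],1),round(r[2],2))
try:
    (r2,Q,p),_=fit_crate("scene"); print("scene",np.round(r2[0],1),np.round(r2[1],1),round(r2[2],2))
except Exception as e: print(e)
ps=[crate_pts(602.4,-188.9,-9.2,62),crate_pts(602.4,-188.9,-9.2,0)]
overlay(ct,ps,'ovt.png',(260,120,360,220),6)
overlay(cs,ps,'ovs.png',(185,195,305,295),6)
E
```

```text
[ 602.5 -188.9] [180.7 192. ] 80.68
scene [ 606.2 -195.3] [187.1 198.4] 80.85
```

View pics/ovt.png

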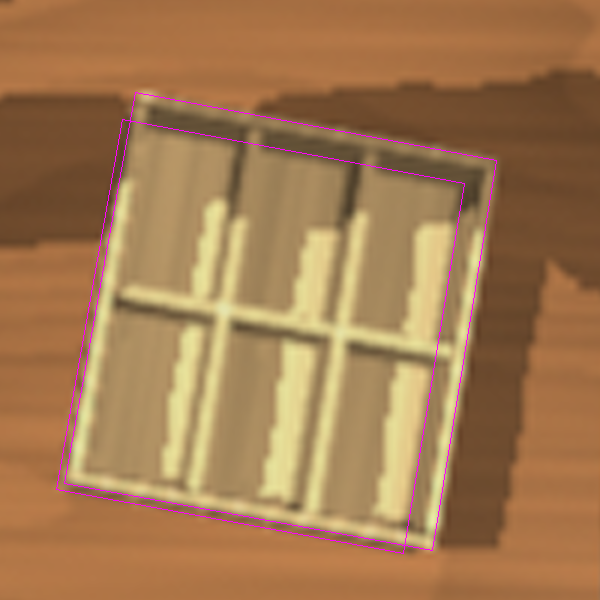

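View pics/ovs.png

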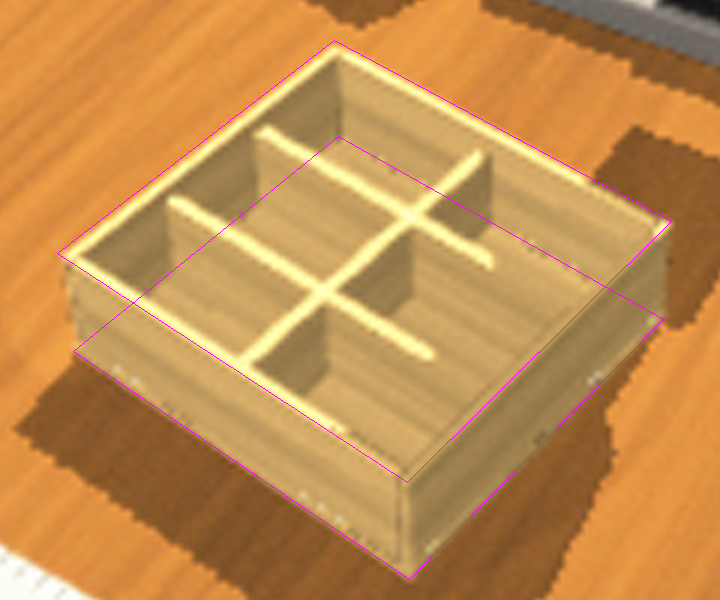

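```bash
cat >> h.py <<'E'
def cell(i,j,cr=(602.5,-188.9,-9.2),off=0):
    a=np.radians(cr[2]); x,y=47*i-off,58*j
    return cr[0]+x*np.cos(a)-y*np.sin(a), cr[1]+x*np.sin(a)+y*np.cos(a)
E
python3 - <<'E'
from h import *
x,y=cell(1,-1,off=2.5); print(x,y); goto(x,y,245,-9.2)
E
```

```text
637.1544549096214 -253.26861622651995
pos [674.1  90.1 255.5] yaw -0.38 t 8.0 F [-0.9 -0.3 -6.4] open 15.2
d [-34.7 343.6  10.7] rows 8.3 q [-0.23  0.67  0.1   1.41 -0.07  1.07 -1.69]
ROW [-0.0462, 0.4581, 0.0143, 0.0001, 0.0003, 0.0245]
```

Call:
step_arm:
  targets:
    - [-0.006, 0.05, 0.002, 0, 0, 0.003]
    - [-0.011, 0.105, 0.004, 0, 0, 0.006]
    - [-0.017, 0.16, 0.006, 0, 0, 0.009]
    - [-0.023, 0.215, 0.008, 0, 0, 0.012]
    - [-0.028, 0.27, 0.01, 0, 0, 0.016]
    - [-0.034, 0.325, 0.012, 0, 0, 0.019]
    - [-0.04, 0.38, 0.014, 0, 0, 0.022]
    - [-0.0462, 0.43, 0.0143, 0, 0, 0.0245]

```text
clock: 8.67
ee_pos: [636.8, -235.1, 245.4]
orientation: [0.0, 0.997, -0.081, -0.0]
contact_force: [0.6, -0.3, -5.4]
opening: 14.9
```

```bash
python3 - <<'E'
from h import *
x,y=cell(1,-1,off=2.5); goto(x,y,235,-9.2)
E
```

```text
pos [ 636.8 -235.1  245.4] yaw -9.31 t 8.67 F [ 0.6 -0.3 -5.4] open 14.9
d [ 3.3 17.8 10.5] rows 0.5 q [ 0.24  0.68  0.14  1.43 -0.1   1.04 -1.34]
ROW [0.0044, 0.0238, 0.0139, 0.0002, 0.0001, -0.0003]
```

Call:
step_arm:
  targets:
    - [0.0044, 0.0238, 0.0139, 0, 0, 0]
    - [0.0044, 0.0238, 0.0139, 0, 0, 0]
    - [0.0044, 0.0238, 0.0139, 0, 0, 0]
    - [0.0044, 0.0238, 0.0139, 0, 0, 0]
    - [0.0044, 0.0238, 0.0139, 0, 0, 0]

```text
clock: 9.08
ee_pos: [638.9, -248.3, 235.6]
orientation: [-0.001, 0.997, -0.079, 0.0]
contact_force: [0.0, 0.1, -5.8]
opening: 15.1
```

```bash
python3 - <<'E'
from h import *
x,y=cell(1,-1,off=2.5); goto(x,y,190,-9.2)
c=cam('scene'); (r,Q,p),_=fit_crate("scene"); print(np.round(r[0],1),round(r[2],2))
ps=[crate_pts(602.4,-188.9,-9.2,62)]
overlay(c,ps,'pl0.png',(185,130,305,295),5)
blue_at('scene')
E
```

```text
pos [ 638.9 -248.3  235.6] yaw -9.06 t 9.08 F [ 0.   0.1 -5.8] open 15.1
d [-1.   5.2 45.6] rows 1.1 q [ 0.26  0.7   0.13  1.42 -0.1   1.03 -1.32]
ROW [-0.0013, 0.0069, 0.0607, -0.0002, -0.0001, 0.0004]
[ 607.  -195.1] 80.35
scene tab tool-x range [-22.7  21.9  28.3] y [-7.3  4.8  9.2] 203
  body x [-32.1  41. ] y [-17.6  21.5] z [ 18.6 108.4] 1211
```

View pics/pl0.png

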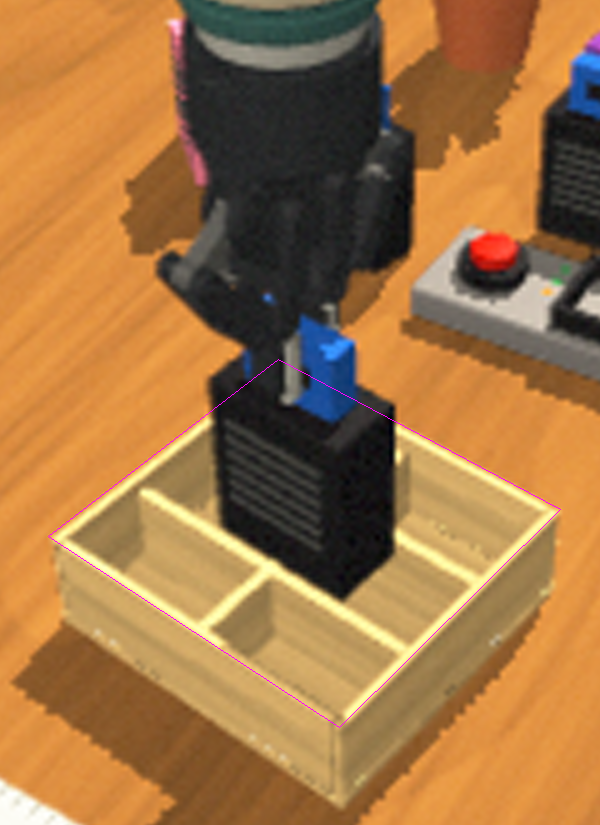

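Call:
step_arm:
  targets:
    - [-0.0027, 0.0065, 0.015, 0, 0, 0]
    - [-0.0027, 0.0065, 0.035, 0, 0, 0]
    - [-0.0027, 0.0065, 0.0607, 0, 0, 0]
    - [-0.0027, 0.0065, 0.0607, 0, 0, 0]
    - [-0.0027, 0.0065, 0.0607, 0, 0, 0]

```text
clock: 9.7
ee_pos: [634.1, -254.4, 188.3]
orientation: [-0.0, 0.997, -0.08, -0.002]
contact_force: [0.2, 0.1, -5.3]
opening: 15.0
```

```bash
python3 - <<'E'
from h import *
x,y=cell(1,-1,off=3.5); print(x,y); goto(x,y,126,-9.2)
c=cam('scene'); 
def box(cx,cy,yaw,z):
    a=np.radians(yaw); Rm=np.array([[np.cos(a),-np.sin(a)],[np.sin(a),np.cos(a)]])
    return np.c_[np.array([[-44,-26],[44,-26],[44,26],[-44,26]])@Rm.T+[cx,cy],np.full(4,z)]
cx,cy=cell(1,-1)
overlay(c,[crate_pts(602.4,-188.9,-9.2,62),box(cx,cy,-9.2,62)],'pl1.png',(185,150,305,295),5)
E
```

```text
636.1673186445485 -253.10873503882812
pos [ 634.1 -254.4  188.3] yaw -9.19 t 9.7 F [ 0.2  0.1 -5.3] open 15.0
d [ 2.1 -1.5 62.3] rows 1.5 q [ 0.27  0.74  0.13  1.47 -0.1   0.94 -1.31]
ROW [0.0028, -0.0021, 0.0831, -0.0001, 0.0006, 0.0]
```

View pics/pl1.png

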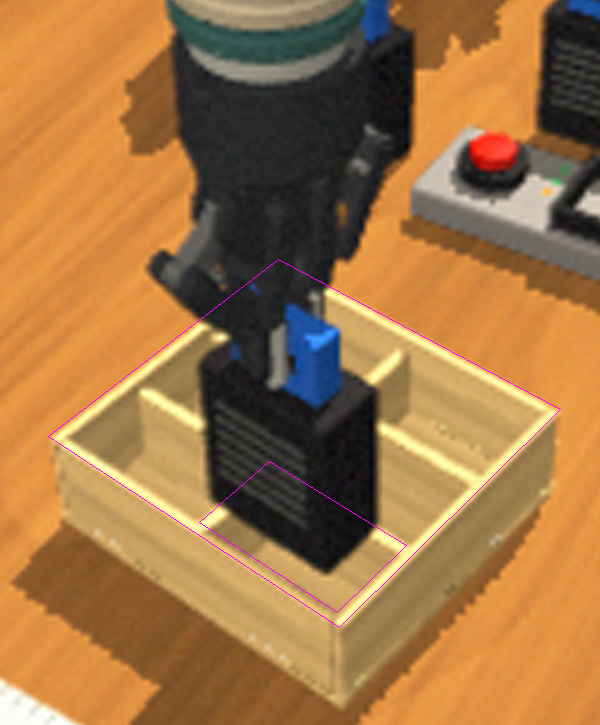

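Call:
step_arm:
  targets:
    - [0.0045, -0.002, 0, 0, 0, 0]
    - [0.0045, -0.002, 0.0, 0, 0, 0]
    - [0.0045, -0.002, 0.01, 0, 0, 0]
    - [0.0045, -0.002, 0.018, 0, 0, 0]
    - [0.0045, -0.002, 0.026, 0, 0, 0]
    - [0.0045, -0.002, 0.026, 0, 0, 0]
    - [0.0045, -0.002, 0.026, 0, 0, 0]

```text
clock: 10.33
ee_pos: [638.3, -253.6, 169.5]
orientation: [-0.0, 0.997, -0.08, -0.001]
contact_force: [0.2, -0.9, -5.0]
opening: 15.2
```

```bash
python3 - <<'E'
from h import *
x,y=cell(1,-1,off=2); print(x,y); goto(x,y,120,-9.2)
c=cam('scene'); 
cx,cy=cell(1,-1)
overlay(c,[crate_pts(602.4,-188.9,-9.2,62)],'pl2.png',(185,150,305,295),5)
E
```

```text
637.648023042158 -253.34855682036587
pos [ 638.3 -253.6  169.5] yaw -9.2 t 10.33 F [ 0.2 -0.9 -5. ] open 15.2
d [-0.6 -0.2 49.5] rows 1.2 q [ 0.27  0.77  0.12  1.48 -0.11  0.91 -1.31]
ROW [-0.0009, -0.0002, 0.066, -0.0, 0.0003, 0.0]
```

View pics/pl2.png

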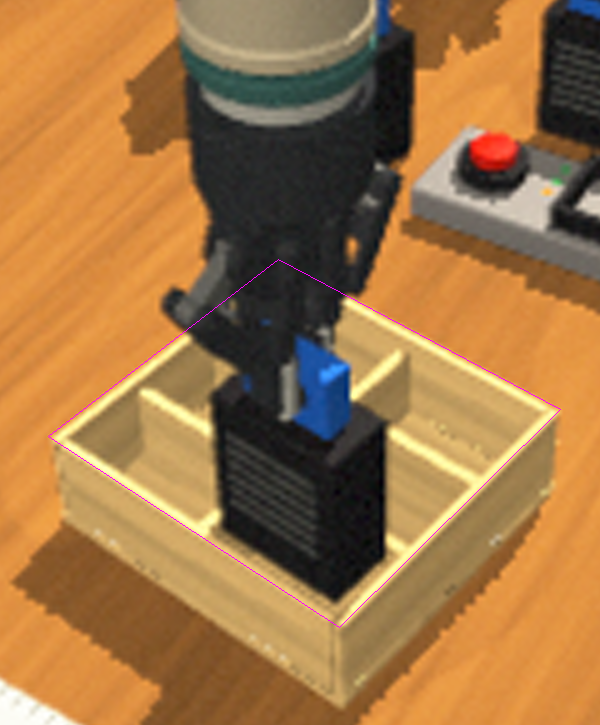

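Call:
step_arm:
  targets:
    - [-0.0005, 0, 0.015, 0, 0, 0]
    - [-0.0005, 0, 0.03, 0, 0, 0]
    - [-0.0005, 0, 0.045, 0, 0, 0]
    - [-0.0005, 0, 0.055, 0, 0, 0]
    - [-0.0005, 0, 0.055, 0, 0, 0]
    - [-0.0005, 0, 0.055, 0, 0, 0]

```text
clock: 10.88
ee_pos: [638.0, -253.5, 128.1]
orientation: [-0.0, 0.997, -0.08, -0.001]
contact_force: [0.4, 0.3, -4.4]
opening: 15.1
```

```bash
python3 - <<'E'
from h import *
x,y=cell(1,-1,off=2); goto(x,y,119,-9.2)
E
```

```text
pos [ 638.  -253.5  128.1] yaw -9.2 t 10.88 F [ 0.4  0.3 -4.4] open 15.1
d [-0.4 -0.1  9.1] rows 0.2 q [ 0.27  0.81  0.12  1.5  -0.11  0.83 -1.3 ]
ROW [-0.0005, -0.0002, 0.0121, -0.0001, 0.0003, 0.0]
```

Call:
step_arm:
  targets:
    - [0, 0, 0.004, 0, 0, 0]
    - [0, 0, 0.008, 0, 0, 0]
    - [0, 0, 0.011, 0, 0, 0]
    - [0, 0, 0.0125, 0, 0, 0]
    - [0, 0, 0.0125, 0, 0, 0]

```text
clock: 11.3
ee_pos: [638.6, -253.7, 119.9]
orientation: [-0.0, 0.997, -0.08, 0.0]
contact_force: [0.3, 0.2, -5.3]
opening: 15.5
```

Call:
step_arm:
  targets:
    - [0, 0, 0.001, 0, 0, 0]
    - [0, 0, 0.002, 0, 0, 0]
    - [0, 0, 0.003, 0, 0, 0]
    - [0, 0, 0.003, 0, 0, 0]

```text
clock: 11.63
ee_pos: [638.8, -253.8, 119.7]
orientation: [0.0, 0.997, -0.08, 0.001]
contact_force: [-3.9, 1.1, 6.9]
opening: 15.3
```

Resting on the floor (about +7 N). I'll release with a small opening and rise.

Call:
step_arm:
  targets:
    - [0, 0, 0, 0, 0, 0]
    - [0, 0, 0, 0, 0, 0]
    - [0, 0, 0, 0, 0, 0]
    - [0, 0, 0, 0, 0, 0]
  fingers: 40

```text
clock: 11.97
ee_pos: [639.0, -254.0, 117.8]
orientation: [0.0, 0.997, -0.08, 0.0]
contact_force: [1.3, -0.1, -0.1]
opening: 40.1
```

Call:
step_arm:
  targets:
    - [0, 0, -0.03, 0, 0, 0]
    - [0, 0, -0.07, 0, 0, 0]
    - [0, 0, -0.12, 0, 0, 0]
    - [0, 0, -0.17, 0, 0, 0]
    - [0, 0, -0.17, 0, 0, 0]

```text
clock: 12.38
ee_pos: [642.9, -255.9, 253.9]
orientation: [0.002, 0.997, -0.08, 0.007]
contact_force: [0.9, -1.0, 1.0]
opening: 39.8
```

```bash
python3 - <<'E'
from h import *
c=cam('scene'); overlay(c,[crate_pts(602.4,-188.9,-9.2,62)],'pl3.png',(185,130,340,295),4)
goto(598.6,197.5,245,0)
E
```

```text
pos [ 641.4 -255.2  250.3] yaw -9.2 t 12.43 F [ 0.2  0.7 -0.4] open 39.9
d [-114.7 -440.     3.2] rows 10.9 q [ 0.26  0.68  0.14  1.4  -0.1   1.06 -1.32]
ROW [-0.1529, -0.5867, 0.0043, 0.0005, -0.0016, -0.0256]
```

View pics/pl3.png

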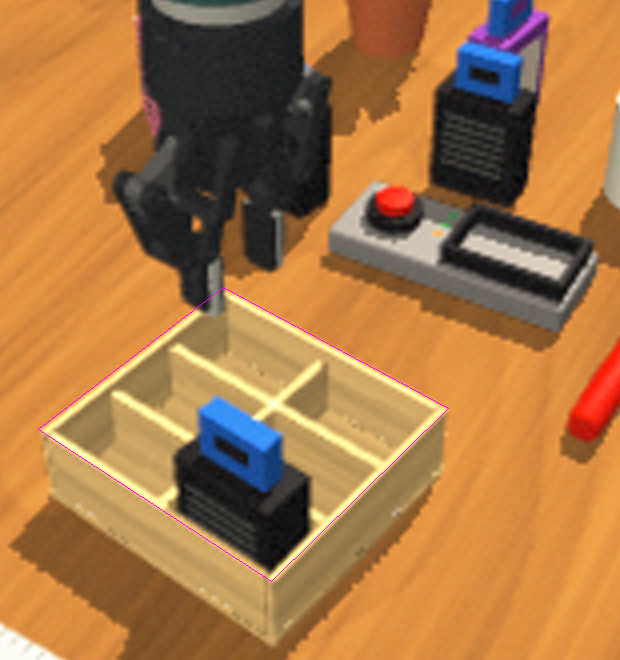

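Drive 0 stands upright in its cell (crop 240,480) and the crate still matches the overlay. Next is the black drive at (598,197).

Call:
step_arm:
  targets:
    - [-0.014, -0.054, 0, 0, 0, -0.003]
    - [-0.028, -0.108, 0, 0, 0, -0.006]
    - [-0.042, -0.162, 0, 0, 0, -0.009]
    - [-0.056, -0.216, 0, 0, 0, -0.012]
    - [-0.07, -0.27, 0, 0, 0, -0.015]
    - [-0.084, -0.324, 0, 0, 0, -0.018]
    - [-0.098, -0.378, 0, 0, 0, -0.021]
    - [-0.112, -0.432, 0, 0, 0, -0.0256]
  fingers: 45

```text
clock: 13.1
ee_pos: [606.6, 80.0, 244.1]
orientation: [0.0, 1.0, 0.001, -0.001]
contact_force: [0.7, 1.1, 0.6]
opening: 44.8
```

```bash
python3 - <<'E'
from h import *
ct=cam('top'); P=cloud(ct); hsv=cv2.cvtColor(ct["image"],cv2.COLOR_RGB2HSV)
for z0,z1,nm in [(85,108,'body'),(112,140,'tab')]:
  for cx,cy in [(598,197),(460,106)]:
    k=(abs(P[...,0]-cx)<50)&(abs(P[...,1]-cy)<50)&(P[...,2]>z0)&(P[...,2]<z1)
    q=P[k][:,:2]
    if len(q)<10: continue
    r=cv2.minAreaRect(q.astype(np.float32)); print(nm,cx,np.round(r[0],1),np.round(r[1],1),round(r[2],1),len(q))
goto(598.6,197.5,200,0)
E
```

```text
pos [605.1  93.1 243.9] yaw 0.89 t 13.15 F [-0.5  8.4 -0.7] open 45.2
d [  -4.8 -104.    44.9] rows 2.7 q [-0.24  0.58  0.08  1.63 -0.07  0.94 -1.69]
ROW [-0.0064, -0.1387, 0.0599, -0.0015, 0.0004, 0.0025]
```

Call:
step_arm:
  targets:
    - [-0.008, -0.045, 0.01, 0, 0, 0]
    - [-0.008, -0.09, 0.03, 0, 0, 0]
    - [-0.008, -0.135, 0.045, 0, 0, 0]
    - [-0.008, -0.1387, 0.06, 0, 0, 0]
    - [-0.008, -0.1387, 0.06, 0, 0, 0]
    - [-0.008, -0.1387, 0.06, 0, 0, 0]

```text
clock: 13.65
ee_pos: [600.8, 181.3, 198.8]
orientation: [0.001, 1.0, 0.0, -0.001]
contact_force: [0.6, -0.2, 0.6]
opening: 45.1
```

```bash
python3 - <<'E'
from h import *
goto(598.6,197.5,114.5,0)
c=cam('scene'); save(c,'a1.png',(250,60,400,230),4)
E
```

```text
pos [600.8 181.3 198.8] yaw 0.04 t 13.65 F [ 0.6 -0.2  0.6] open 45.1
d [ -2.  -16.4  84.2] rows 2.1 q [-0.39  0.65  0.09  1.63 -0.07  0.87 -1.85]
ROW [-0.0027, -0.0218, 0.1123, 0.0003, 0.0004, 0.0001]
```

View pics/a1.png

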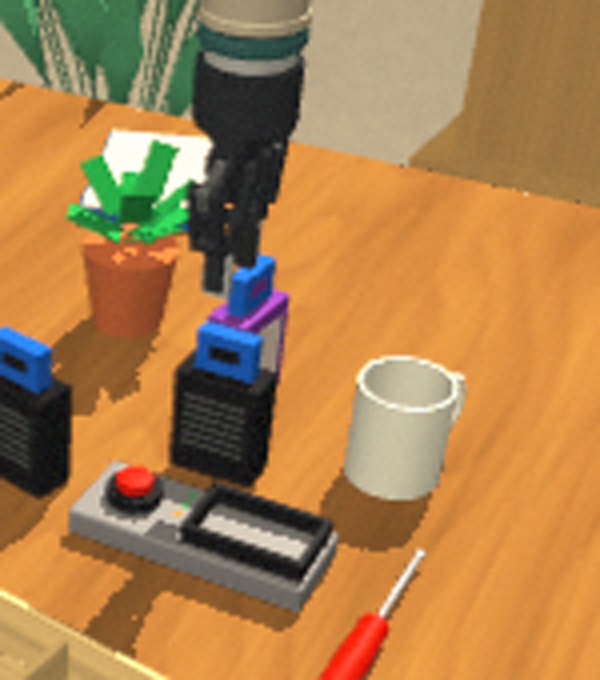

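Call:
step_arm:
  targets:
    - [-0.0025, -0.0215, 0, 0, 0, 0]
    - [-0.0025, -0.0215, 0.01, 0, 0, 0]
    - [-0.0025, -0.0215, 0.03, 0, 0, 0]
    - [-0.0025, -0.0215, 0.04, 0, 0, 0]
    - [-0.0025, -0.0215, 0.04, 0, 0, 0]
    - [-0.0025, -0.0215, 0.04, 0, 0, 0]

```text
clock: 14.2
ee_pos: [599.7, 196.9, 169.8]
orientation: [0.0, 1.0, -0.001, -0.0]
contact_force: [0.4, 0.6, -0.3]
opening: 45.1
```

```bash
python3 - <<'E'
from h import *
goto(598.6,197.5,114.5,0)
c=cam('scene'); save(c,'a2.png',(270,80,370,200),6)
E
```

```text
pos [599.7 196.9 169.8] yaw -0.06 t 14.2 F [ 0.4  0.6 -0.3] open 45.1
d [-1.  -0.6 55.3] rows 1.3 q [-0.41  0.69  0.09  1.65 -0.08  0.81 -1.87]
ROW [-0.0014, -0.0008, 0.0738, 0.0001, 0.0001, -0.0002]
```

View pics/a2.png

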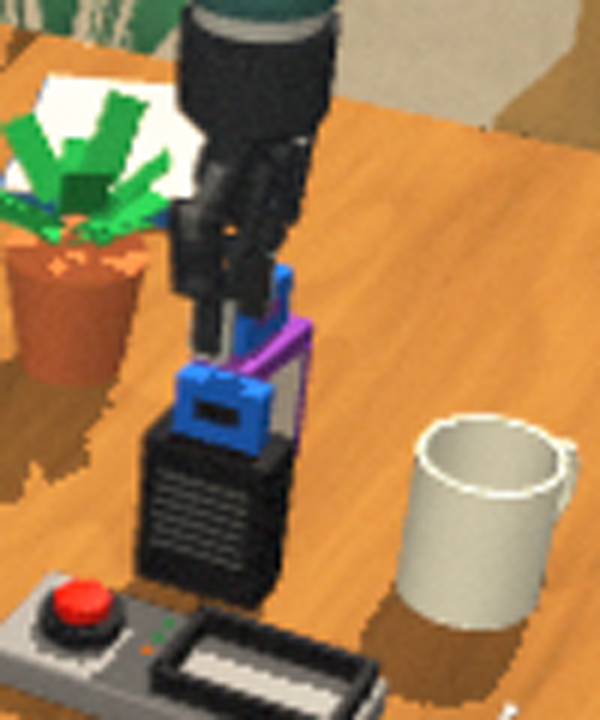

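The tab of the black drive (222,405) lies between the fingers' lines, and the purple one is clear behind it. Going down.

Call:
step_arm:
  targets:
    - [0, -0.0008, 0.02, 0, 0, 0]
    - [0, -0.0008, 0.04, 0, 0, 0]
    - [0, -0.0008, 0.06, 0, 0, 0]
    - [0, -0.0008, 0.0735, 0, 0, 0]
    - [0, -0.0008, 0.0735, 0, 0, 0]
    - [0, -0.0008, 0.0735, 0, 0, 0]

```text
clock: 14.75
ee_pos: [599.8, 198.7, 115.1]
orientation: [0.0, 1.0, 0.0, -0.0]
contact_force: [0.1, -0.2, -0.2]
opening: 44.9
```

Call:
step_arm:
  targets:
    - [0, 0, 0, 0, 0, 0]
    - [0, 0, 0, 0, 0, 0]
    - [0, 0, 0, 0, 0, 0]
    - [0, 0, 0, 0, 0, 0]
    - [0, 0, 0, 0, 0, 0]
    - [0, 0, 0, 0, 0, 0]
  fingers: 0

```text
clock: 15.25
ee_pos: [600.7, 199.1, 116.2]
orientation: [-0.0, 1.0, 0.0, 0.001]
contact_force: [1.4, -0.6, 5.9]
opening: 14.9
```

Call:
step_arm:
  targets:
    - [0, 0, -0.01, 0, 0, 0]
    - [0, 0, -0.03, 0, 0, 0]
    - [0, 0, -0.06, 0, 0, 0]
    - [0, 0, -0.1, 0, 0, 0]
    - [0, 0, -0.14, 0, 0, 0]
    - [0, 0, -0.18, 0, 0, 0]
    - [0, 0, -0.18, 0, 0, 0]
    - [0, 0, -0.18, 0, 0, 0]

```text
clock: 15.92
ee_pos: [599.8, 199.1, 251.1]
orientation: [-0.0, 1.0, 0.0, 0.001]
contact_force: [0.1, -2.0, -5.4]
opening: 15.2
```

```bash
python3 - <<'E'
from h import *
c=blue_at('scene'); save(c,'a3.png',(250,30,400,230),3)
x,y=cell(1,1); print(x,y);goto(x,y,250,-9.2)
E
```

```text
scene tab tool-x range [-24.6  14.2  25. ] y [-7.6  7.7 12.4] 125
  body x [-35.2  38.2] y [-14.5  23.9] z [ 19.3 109.1] 752
658.1685133445569 -139.16051244728294
pos [598.5 198.7 249.2] yaw 0.03 t 15.97 F [-0.4  0.  -5.7] open 14.9
d [ 59.5 337.9  -0.7] rows 8.2 q [-0.42  0.6   0.1   1.57 -0.07  0.98 -1.88]
ROW [0.0793, 0.4505, -0.001, 0.0001, 0.0003, 0.0256]
```

View pics/a3.png

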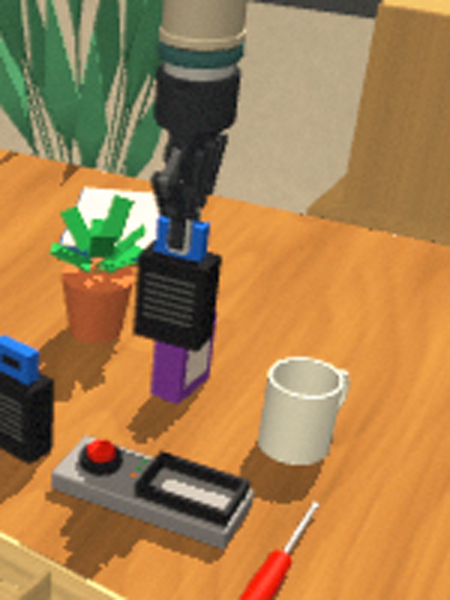

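Call:
step_arm:
  targets:
    - [0.0095, 0.054, 0, 0, 0, 0.003]
    - [0.019, 0.108, 0, 0, 0, 0.006]
    - [0.028, 0.162, 0, 0, 0, 0.009]
    - [0.038, 0.216, 0, 0, 0, 0.012]
    - [0.0475, 0.27, 0, 0, 0, 0.016]
    - [0.057, 0.324, 0, 0, 0, 0.019]
    - [0.067, 0.378, 0, 0, 0, 0.022]
    - [0.076, 0.43, 0, 0, 0, 0.0256]

```text
clock: 16.63
ee_pos: [654.9, -125.5, 246.9]
orientation: [-0.0, 0.997, -0.081, -0.003]
contact_force: [2.3, 0.1, -3.7]
opening: 15.0
```

```bash
python3 - <<'E'
from h import *
x,y=cell(1,1); goto(x,y,235,-9.2)
c=cam('scene'); cx,cy=cell(1,1)
overlay(c,[crate_pts(602.4,-188.9,-9.2,62)],'a4.png',(185,100,320,295),4)
E
```

```text
pos [ 654.9 -125.5  246.9] yaw -9.27 t 16.63 F [ 2.3  0.1 -3.7] open 15.0
d [ 5.5 12.9 11.8] rows 0.4 q [ 0.07  0.66  0.14  1.46 -0.1   1.04 -1.5 ]
ROW [0.0073, 0.0172, 0.0158, 0.0, 0.0009, -0.0002]
```

View pics/a4.png

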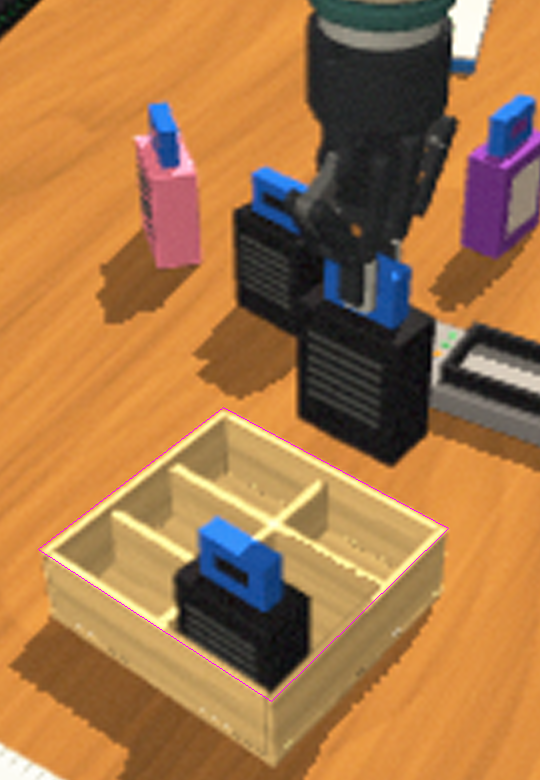

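Call:
step_arm:
  targets:
    - [0.006, 0.0165, 0.01, 0, 0, 0]
    - [0.006, 0.0165, 0.02, 0, 0, 0]
    - [0.006, 0.0165, 0.05, 0, 0, 0]
    - [0.006, 0.0165, 0.07, 0, 0, 0]
    - [0.006, 0.0165, 0.07, 0, 0, 0]
    - [0.006, 0.0165, 0.07, 0, 0, 0]

```text
clock: 17.18
ee_pos: [657.8, -133.6, 195.0]
orientation: [-0.001, 0.997, -0.079, -0.003]
contact_force: [-0.2, -0.0, -3.9]
opening: 14.7
```

```bash
python3 - <<'E'
from h import *
x,y=cell(1,1); goto(x,y,172,-9.2)
E
```

```text
pos [ 657.8 -133.6  195. ] yaw -9.03 t 17.18 F [-0.2 -0.  -3.9] open 14.7
d [ 1.4  5.4 23. ] rows 0.6 q [ 0.09  0.72  0.13  1.5  -0.11  0.94 -1.48]
ROW [0.0018, 0.0073, 0.0307, -0.0002, 0.0009, 0.0005]
```

Call:
step_arm:
  targets:
    - [0.0015, 0.007, 0, 0, 0, 0]
    - [0.0015, 0.007, 0, 0, 0, 0]
    - [0.0015, 0.007, 0.01, 0, 0, 0]
    - [0.0015, 0.007, 0.02, 0, 0, 0]
    - [0.0015, 0.007, 0.03, 0, 0, 0]
    - [0.0015, 0.007, 0.03, 0, 0, 0]
    - [0.0015, 0.007, 0.03, 0, 0, 0]

```text
clock: 17.77
ee_pos: [658.9, -141.6, 174.0]
orientation: [-0.0, 0.997, -0.08, -0.001]
contact_force: [0.2, -1.0, -5.2]
opening: 14.8
```

```bash
python3 - <<'E'
from h import *
x,y=cell(1,1); goto(x,y,121.5,-9.2)
c=cam('scene')
overlay(c,[crate_pts(602.4,-188.9,-9.2,62)],'a5.png',(200,130,320,275),5)
c=cam('top')
overlay(c,[crate_pts(602.4,-188.9,-9.2,62)],'a5t.png',(260,100,360,220),6)
E
```

```text
pos [ 658.9 -141.6  174. ] yaw -9.19 t 17.77 F [ 0.2 -1.  -5.2] open 14.8
d [-1.  -2.3 52.5] rows 1.3 q [ 0.1   0.74  0.13  1.51 -0.11  0.89 -1.47]
ROW [-0.0013, -0.003, 0.07, -0.0, 0.0003, 0.0]
```

View pics/a5.png

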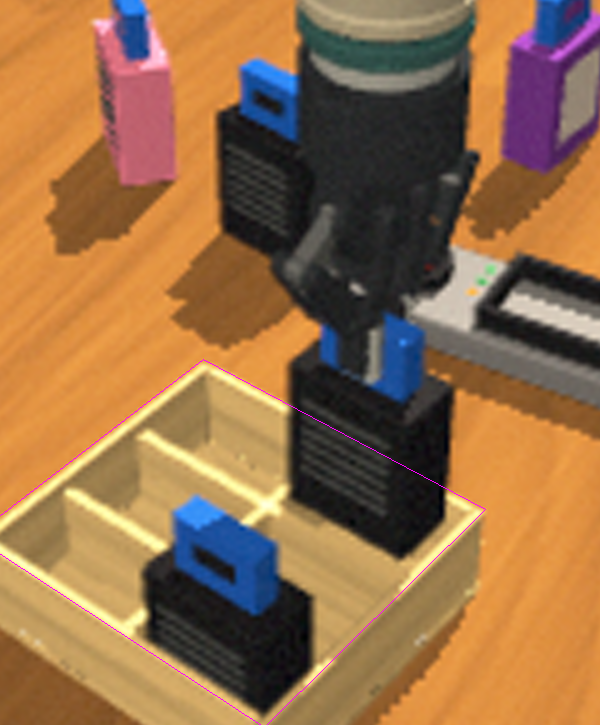

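Call:
step_arm:
  targets:
    - [-0.0013, -0.0025, 0.005, 0, 0, 0]
    - [-0.0013, -0.0025, 0.02, 0, 0, 0]
    - [-0.0013, -0.0025, 0.035, 0, 0, 0]
    - [-0.0013, -0.0025, 0.05, 0, 0, 0]
    - [-0.0013, -0.0025, 0.058, 0, 0, 0]
    - [-0.0013, -0.0025, 0.058, 0, 0, 0]
    - [-0.0013, -0.0025, 0.058, 0, 0, 0]

```text
clock: 18.45
ee_pos: [658.4, -139.9, 130.5]
orientation: [-0.0, 0.997, -0.08, -0.001]
contact_force: [0.2, -0.3, -4.6]
opening: 14.8
```

```bash
python3 - <<'E'
from h import *
x,y=cell(1,1); goto(x,y,121.5,-9.2)
E
```

```text
pos [ 658.4 -139.9  130.5] yaw -9.2 t 18.45 F [ 0.2 -0.3 -4.6] open 14.8
d [-0.3 -0.7  9. ] rows 0.2 q [ 0.1   0.79  0.12  1.55 -0.12  0.81 -1.47]
ROW [-0.0005, -0.0009, 0.012, 0.0, 0.0002, -0.0]
```

Call:
step_arm:
  targets:
    - [0, 0, 0.004, 0, 0, 0]
    - [0, 0, 0.008, 0, 0, 0]
    - [0, 0, 0.011, 0, 0, 0]
    - [0, 0, 0.013, 0, 0, 0]
    - [0, 0, 0.014, 0, 0, 0]
    - [0, 0, 0.014, 0, 0, 0]

```text
clock: 18.95
ee_pos: [659.0, -139.9, 122.3]
orientation: [-0.0, 0.997, -0.08, 0.0]
contact_force: [-2.7, 0.7, 4.5]
opening: 15.0
```

Touching the floor (+4.5 N). Releasing and rising.

Call:
step_arm:
  targets:
    - [0, 0, 0, 0, 0, 0]
    - [0, 0, 0, 0, 0, 0]
    - [0, 0, 0, 0, 0, 0]
    - [0, 0, 0, 0, 0, 0]
  fingers: 40

```text
clock: 19.28
ee_pos: [659.2, -140.0, 121.1]
orientation: [0.0, 0.997, -0.08, 0.0]
contact_force: [0.7, 0.1, 0.9]
opening: 40.2
```

Call:
step_arm:
  targets:
    - [0, 0, -0.03, 0, 0, 0]
    - [0, 0, -0.07, 0, 0, 0]
    - [0, 0, -0.12, 0, 0, 0]
    - [0, 0, -0.16, 0, 0, 0]
    - [0, 0, -0.16, 0, 0, 0]
    - [0, 0, -0.16, 0, 0, 0]

```text
clock: 19.78
ee_pos: [660.2, -140.3, 243.5]
orientation: [0.0, 0.997, -0.08, 0.003]
contact_force: [-1.2, 0.5, -0.5]
opening: 40.2
```

```bash
python3 - <<'E'
from h import *
c=cam('scene')
overlay(c,[crate_pts(602.4,-188.9,-9.2,62)],'a6.png',(180,110,330,295),4)
goto(460,106,235,-13.2)
E
```

```text
pos [ 658.9 -139.9  241.4] yaw -9.2 t 19.83 F [-0.7  0.2 -1. ] open 40.2
d [-235.7 -210.9    6.2] rows 7.6 q [ 0.09  0.67  0.14  1.45 -0.1   1.02 -1.48]
ROW [-0.3143, -0.2812, 0.0082, -0.0, -0.0002, 0.0111]
```

View pics/a6.png

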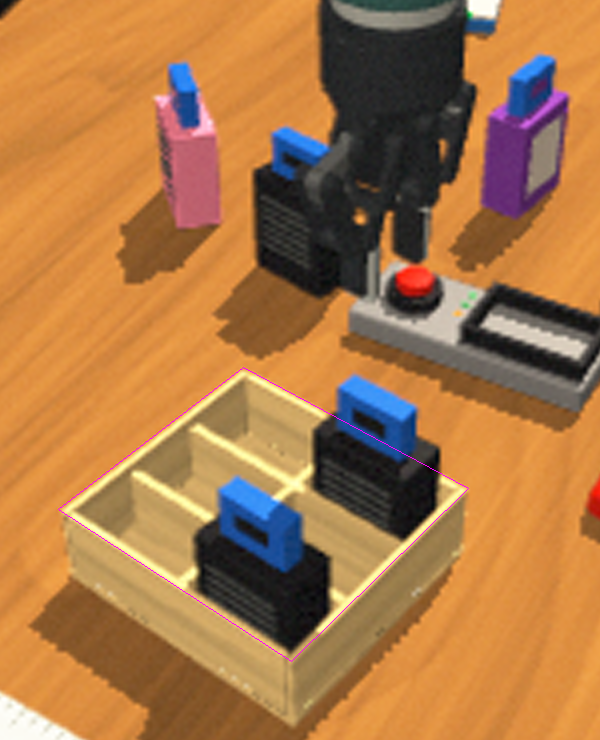

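Two drives are in the crate at crop (262,560) and (375,455). Next is the last black one at (460,106).

Call:
step_arm:
  targets:
    - [-0.04, -0.036, 0, 0, 0, 0.001]
    - [-0.08, -0.072, 0, 0, 0, 0.003]
    - [-0.12, -0.107, 0, 0, 0, 0.004]
    - [-0.16, -0.143, 0, 0, 0, 0.006]
    - [-0.2, -0.179, 0, 0, 0, 0.007]
    - [-0.24, -0.215, 0, 0, 0, 0.009]
    - [-0.28, -0.25, 0, 0, 0, 0.0111]
    - [-0.3143, -0.2812, 0.008, 0, 0, 0.0111]
  fingers: 45

```text
clock: 20.5
ee_pos: [457.3, 107.7, 234.3]
orientation: [0.0, 0.993, -0.115, -0.001]
contact_force: [-0.3, 0.2, -0.3]
opening: 44.7
```

Call:
step_arm:
  targets:
    - [0, 0, 0, 0, 0, 0]
    - [0, 0, 0, 0, 0, 0]
    - [0, 0, 0, 0, 0, 0]

```text
clock: 20.75
ee_pos: [459.8, 105.5, 234.2]
orientation: [0.001, 0.993, -0.115, -0.0]
contact_force: [-0.6, -0.0, 1.3]
opening: 44.8
```

```bash
python3 - <<'E'
from h import *
goto(460,106,165,-13.2)
E
```

```text
pos [459.8 105.5 234.2] yaw -13.18 t 20.75 F [-0.6 -0.   1.3] open 44.8
d [ 0.2 -0.7 69.2] rows 1.7 q [-0.4   0.4   0.16  2.01 -0.09  0.74 -1.99]
ROW [0.0002, -0.0009, 0.0923, 0.0002, 0.0001, 0.0]
```

Call:
step_arm:
  targets:
    - [0, -0.001, 0.03, 0, 0, 0]
    - [0, -0.001, 0.06, 0, 0, 0]
    - [0, -0.001, 0.09, 0, 0, 0]
    - [0, -0.001, 0.09, 0, 0, 0]
    - [0, -0.001, 0.09, 0, 0, 0]

```text
clock: 21.17
ee_pos: [460.0, 105.1, 166.6]
orientation: [0.001, 0.993, -0.116, -0.001]
contact_force: [0.9, 0.5, 0.1]
opening: 44.9
```

```bash
python3 - <<'E'
from h import *
goto(460.5,106.3,114.5,-13.2)
c=cam('scene'); save(c,'b1.png',(210,80,310,200),5)
E
```

```text
pos [460.  105.1 166.6] yaw -13.35 t 21.17 F [0.9 0.5 0.1] open 44.9
d [ 0.3 -1.4 52.1] rows 1.2 q [-0.38  0.51  0.13  2.08 -0.12  0.56 -1.97]
ROW [0.0004, -0.0019, 0.0694, 0.0003, 0.0003, -0.0004]
```

View pics/b1.png

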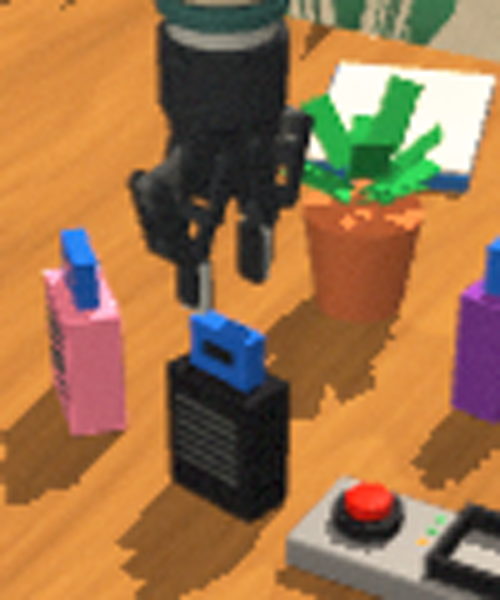

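The fingers stand either side of the black drive's tab (228,350). Down and grip.

Call:
step_arm:
  targets:
    - [0.0004, -0.0019, 0.02, 0, 0, 0]
    - [0.0004, -0.0019, 0.04, 0, 0, 0]
    - [0.0004, -0.0019, 0.06, 0, 0, 0]
    - [0.0004, -0.0019, 0.0694, 0, 0, 0]
    - [0.0004, -0.0019, 0.0694, 0, 0, 0]
    - [0.0004, -0.0019, 0.0694, 0, 0, 0]

```text
clock: 21.72
ee_pos: [461.3, 107.9, 116.1]
orientation: [-0.0, 0.993, -0.115, 0.001]
contact_force: [-0.1, 0.2, -0.1]
opening: 44.8
```

Call:
step_arm:
  targets:
    - [0, 0, 0, 0, 0, 0]
    - [0, 0, 0, 0, 0, 0]
    - [0, 0, 0, 0, 0, 0]
    - [0, 0, 0, 0, 0, 0]
    - [0, 0, 0, 0, 0, 0]
    - [0, 0, 0, 0, 0, 0]
  fingers: 0

```text
clock: 22.22
ee_pos: [461.2, 107.9, 116.4]
orientation: [-0.0, 0.993, -0.115, 0.001]
contact_force: [0.3, -1.7, 6.6]
opening: 14.7
```

Call:
step_arm:
  targets:
    - [0, 0, -0.01, 0, 0, 0]
    - [0, 0, -0.03, 0, 0, 0]
    - [0, 0, -0.06, 0, 0, 0]
    - [0, 0, -0.1, 0, 0, 0]
    - [0, 0, -0.14, 0, 0, 0]
    - [0, 0, -0.17, 0, 0, 0]
    - [0, 0, -0.17, 0, 0, 0]
    - [0, 0, -0.17, 0, 0, 0]

```text
clock: 22.88
ee_pos: [460.7, 108.3, 243.8]
orientation: [-0.001, 0.993, -0.115, 0.001]
contact_force: [-0.7, -0.3, -5.5]
opening: 15.2
```

```bash
python3 - <<'E'
from h import *
c=blue_at('scene'); save(c,'b2.png',(180,60,330,290),2.5)
x,y=cell(-1,0); print(x,y);goto(x,y,245,-9.2)
c=cam('scene')
overlay(c,[crate_pts(602.4,-188.9,-9.2,62)],'b2.png',(180,40,330,295),3)
E
```

```text
scene tab tool-x range [-24.2  18.5  25.4] y [-7.   6.6 10.8] 107
  body x [-34.   38.7] y [-16.4  23.3] z [ 20.5 109.2] 711
556.1045955415696 -181.38558417848378
pos [459.7 108.  242.6] yaw -13.18 t 22.93 F [-0.7 -0.7 -4.1] open 15.2
d [159.8 259.8  -2.5] rows 7.3 q [-0.41  0.39  0.16  2.   -0.09  0.76 -2.  ]
ROW [0.2131, 0.3464, -0.0033, 0.0, 0.0002, -0.011]
```

View pics/b2.png

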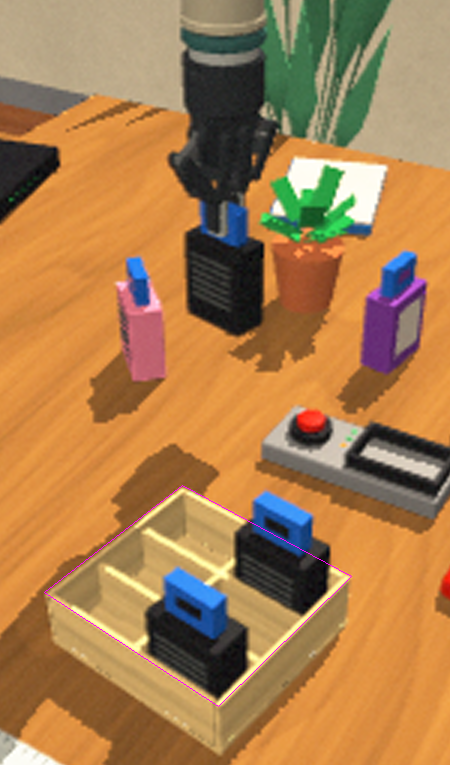

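Call:
step_arm:
  targets:
    - [0.027, 0.043, 0, 0, 0, -0.001]
    - [0.053, 0.087, 0, 0, 0, -0.003]
    - [0.08, 0.13, 0, 0, 0, -0.005]
    - [0.107, 0.173, 0, 0, 0, -0.007]
    - [0.133, 0.217, 0, 0, 0, -0.009]
    - [0.16, 0.26, 0, 0, 0, -0.011]
    - [0.187, 0.303, 0, 0, 0, -0.011]
    - [0.2131, 0.3464, -0.003, 0, 0, -0.011]

```text
clock: 23.65
ee_pos: [555.7, -182.7, 242.3]
orientation: [-0.001, 0.997, -0.08, -0.003]
contact_force: [0.5, -0.0, -4.7]
opening: 14.8
```

Call:
step_arm:
  targets:
    - [0, 0, 0, 0, 0, 0]
    - [0, 0, 0, 0, 0, 0]
    - [0, 0, 0.03, 0, 0, 0]
    - [0, 0, 0.06, 0, 0, 0]
    - [0, 0, 0.06, 0, 0, 0]
    - [0, 0, 0.06, 0, 0, 0]

```text
clock: 24.15
ee_pos: [555.1, -179.5, 198.0]
orientation: [-0.001, 0.997, -0.08, -0.003]
contact_force: [0.6, 1.0, -4.9]
opening: 14.6
```

```bash
python3 - <<'E'
from h import *
x,y=cell(-1,0); goto(x,y,175,-9.2)
c=cam('scene')
overlay(c,[crate_pts(602.4,-188.9,-9.2,62)],'b3.png',(180,130,320,295),4)
E
```

```text
pos [ 555.1 -179.5  198. ] yaw -9.15 t 24.15 F [ 0.6  1.  -4.9] open 14.6
d [ 1.4  1.7 23. ] rows 0.6 q [ 0.17  0.6   0.15  1.76 -0.12  0.81 -1.35]
ROW [0.0019, 0.0023, 0.0307, -0.0002, 0.001, 0.0001]
```

View pics/b3.png

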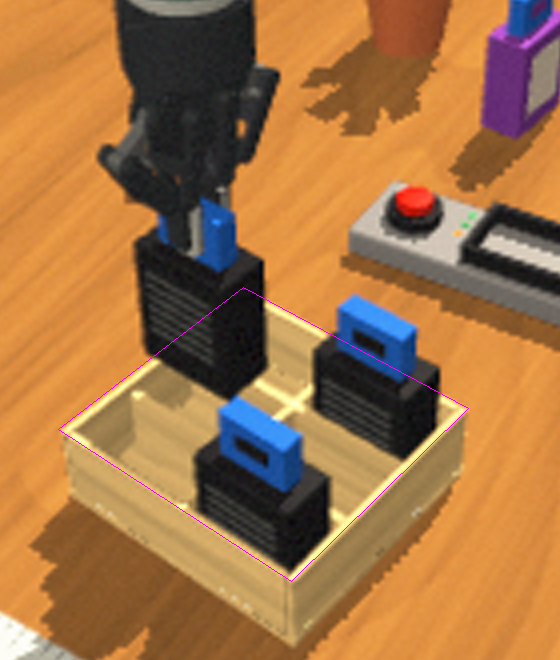

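Call:
step_arm:
  targets:
    - [0.0019, 0.0023, 0, 0, 0, 0]
    - [0.0019, 0.0023, 0.01, 0, 0, 0]
    - [0.0019, 0.0023, 0.02, 0, 0, 0]
    - [0.0019, 0.0023, 0.027, 0, 0, 0]
    - [0.0019, 0.0023, 0.027, 0, 0, 0]
    - [0.0019, 0.0023, 0.027, 0, 0, 0]

```text
clock: 24.7
ee_pos: [557.7, -183.2, 179.4]
orientation: [-0.0, 0.997, -0.08, -0.001]
contact_force: [-0.2, -0.7, -4.3]
opening: 15.1
```

```bash
python3 - <<'E'
from h import *
x,y=cell(-1,0); goto(x,y,122.5,-9.2)
c=cam('scene')
overlay(c,[crate_pts(602.4,-188.9,-9.2,62)],'b4.png',(180,160,300,295),5)
E
```

```text
pos [ 557.7 -183.2  179.4] yaw -9.23 t 24.7 F [-0.2 -0.7 -4.3] open 15.1
d [-1.8 -1.5 56.9] rows 1.4 q [ 0.18  0.62  0.15  1.77 -0.12  0.76 -1.35]
ROW [-0.0023, -0.002, 0.0758, -0.0, 0.0002, -0.0001]
```

View pics/b4.png

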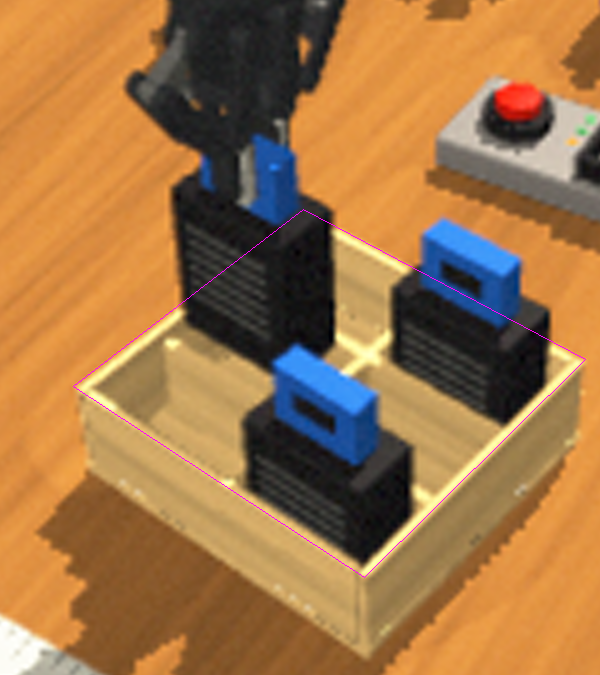

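Call:
step_arm:
  targets:
    - [-0.001, -0.002, 0.005, 0, 0, 0]
    - [-0.001, -0.002, 0.02, 0, 0, 0]
    - [-0.001, -0.002, 0.035, 0, 0, 0]
    - [-0.001, -0.002, 0.05, 0, 0, 0]
    - [-0.001, -0.002, 0.065, 0, 0, 0]
    - [-0.001, -0.002, 0.065, 0, 0, 0]
    - [-0.001, -0.002, 0.065, 0, 0, 0]

```text
clock: 25.33
ee_pos: [556.8, -181.5, 129.8]
orientation: [-0.0, 0.997, -0.081, -0.001]
contact_force: [1.0, -0.8, -4.0]
opening: 15.2
```

```bash
python3 - <<'E'
from h import *
x,y=cell(-1,0); goto(x,y,122.5,-9.2)
E
```

```text
pos [ 556.8 -181.5  129.8] yaw -9.24 t 25.33 F [ 1.  -0.8 -4. ] open 15.2
d [-0.7 -0.   7.3] rows 0.2 q [ 0.18  0.69  0.13  1.81 -0.14  0.66 -1.34]
ROW [-0.0009, -0.0, 0.0098, -0.0, 0.0004, -0.0001]
```

Call:
step_arm:
  targets:
    - [0, 0, 0.004, 0, 0, 0]
    - [0, 0, 0.007, 0, 0, 0]
    - [0, 0, 0.01, 0, 0, 0]
    - [0, 0, 0.011, 0, 0, 0]
    - [0, 0, 0.0115, 0, 0, 0]
    - [0, 0, 0.0115, 0, 0, 0]

```text
clock: 25.83
ee_pos: [557.7, -181.7, 122.6]
orientation: [0.0, 0.997, -0.08, 0.0]
contact_force: [-0.6, -0.9, -4.0]
opening: 15.1
```

Call:
step_arm:
  targets:
    - [0, 0, 0.001, 0, 0, 0]
    - [0, 0, 0.002, 0, 0, 0]
    - [0, 0, 0.003, 0, 0, 0]
    - [0, 0, 0.003, 0, 0, 0]

```text
clock: 26.17
ee_pos: [557.7, -182.0, 122.4]
orientation: [-0.0, 0.997, -0.081, 0.001]
contact_force: [-5.3, 1.2, 10.7]
opening: 14.6
```

On the floor. Releasing and rising.

Call:
step_arm:
  targets:
    - [0, 0, 0, 0, 0, 0]
    - [0, 0, 0, 0, 0, 0]
    - [0, 0, 0, 0, 0, 0]
    - [0, 0, 0, 0, 0, 0]
  fingers: 40

```text
clock: 26.5
ee_pos: [557.9, -181.8, 120.4]
orientation: [0.0, 0.997, -0.08, 0.0]
contact_force: [-0.1, 0.4, -0.1]
opening: 39.9
```

Call:
step_arm:
  targets:
    - [0, 0, -0.03, 0, 0, 0]
    - [0, 0, -0.07, 0, 0, 0]
    - [0, 0, -0.12, 0, 0, 0]
    - [0, 0, -0.16, 0, 0, 0]
    - [0, 0, -0.16, 0, 0, 0]
    - [0, 0, -0.16, 0, 0, 0]

```text
clock: 27.0
ee_pos: [558.7, -182.1, 242.1]
orientation: [0.0, 0.997, -0.08, 0.002]
contact_force: [-0.0, 0.9, -0.8]
opening: 39.9
```

```bash
python3 - <<'E'
from h import *
c=cam('scene')
overlay(c,[crate_pts(602.4,-188.9,-9.2,62)],'b5.png',(120,130,320,335),3.5)
c=cam('top'); save(c,'b5t.png',scale=1.5)
for cn in ["top","scene"]:
    g=spotter.masks_of(cn,"straightedge"); c=cam(cn); P=cloud(c)
    for d in g:
        q=P[d["region"]]; q=q[np.isfinite(q[:,2])]; hi=q[(q[:,2]>28)]; lo=q[q[:,2]<20]
        for nm,w in (("rib",hi),("foot",q)):
            if len(w)>5: rr=cv2.minAreaRect(w[:,:2].astype(np.float32)); print(cn,nm,round(d["p"],2),np.round(rr[0],1),np.round(rr[1],1),round(rr[2],1),len(w))
goto(508,-437,245,0)
E
```

```text
top rib 0.64 [628.7  92.9] [ 73.1 189.4] 88.6 562
top foot 0.64 [631.1  96.2] [ 90.  210.7] 89.7 1830
top rib 0.48 [ 491.  -435.5] [16.5 83.1] 88.3 148
top foot 0.48 [ 472.7 -435.8] [119.3  18.3] 1.5 188
scene rib 0.83 [ 507. -437.] [ 15.8 122.1] 87.5 354
scene foot 0.83 [ 505.5 -404.7] [ 91.3 209.3] 87.4 2705
pos [ 556.8 -181.5  238.9] yaw -9.23 t 27.3 F [ 0.2  0.9 -0.3] open 39.9
d [ -7.2 260.   -6.2] rows 6.2 q [ 0.16  0.55  0.16  1.71 -0.11  0.89 -1.36]
ROW [-0.0096, 0.3467, -0.0083, -0.0001, 0.0004, -0.0256]
```

View pics/b5.png

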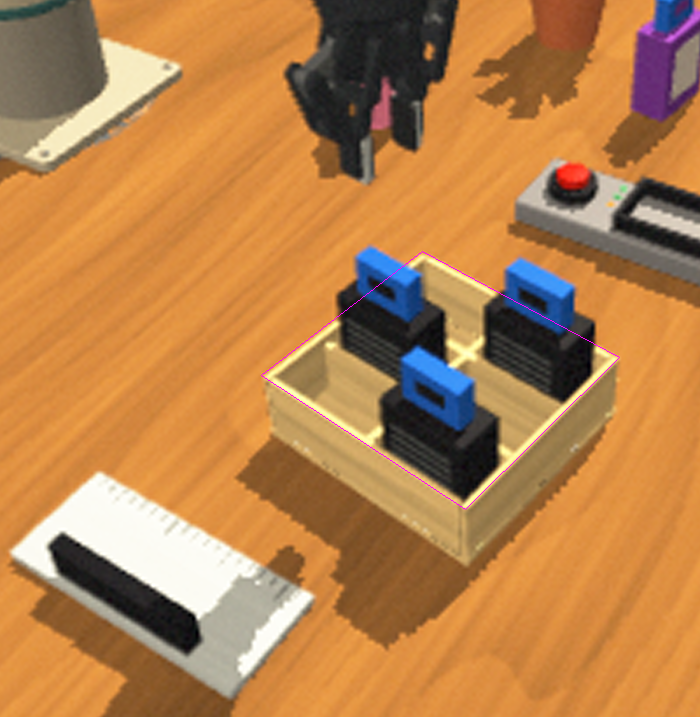

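View pics/b5t.png

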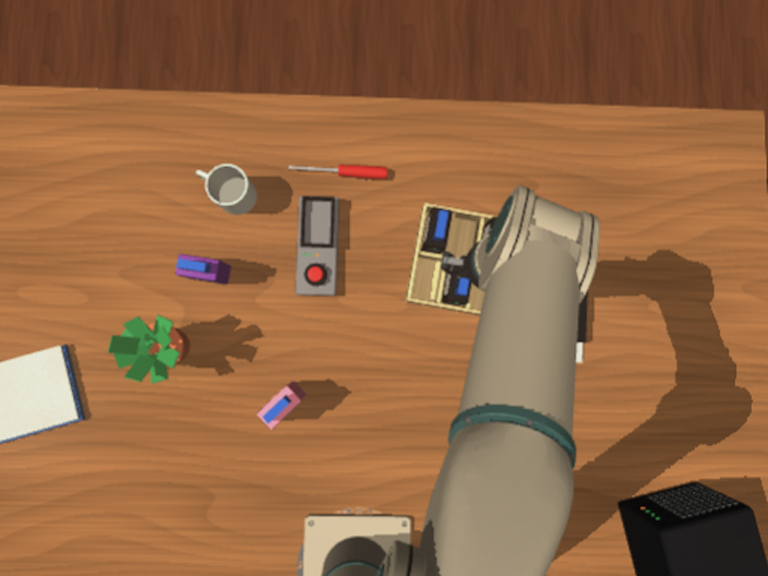

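All three drives stand in the crate, and the last picture shows no fourth black drive, only pink and purple. Next is the straightedge. I'll take the rib with the wrist turned half round so joint 7 stays in range at the goal.

```bash
sed -i 's/def goto(x,y,z,yaw,show=True):/def goto(x,y,z,yaw,show=True,exact=False):/; s/for a in (yaw,yaw+180):/for a in ((yaw,) if exact else (yaw,yaw+180)):/' h.py; python3 -c "
from h import *
goto(507,-437,245,47,exact=True)"
```

```text
pos [ 556.8 -181.5  238.9] yaw -9.23 t 27.3 F [ 0.2  0.9 -0.3] open 39.9
d [ -8.2 260.2  -6.2] rows 7.9 q [ 0.16  0.55  0.16  1.71 -0.11  0.89 -1.36]
ROW [-0.0109, 0.3469, -0.0083, -0.0002, 0.0004, -0.1562]
```

Call:
step_arm:
  targets:
    - [-0.001, 0.03, -0.008, 0, 0, -0.019]
    - [-0.003, 0.07, -0.008, 0, 0, -0.039]
    - [-0.004, 0.11, -0.008, 0, 0, -0.058]
    - [-0.006, 0.16, -0.008, 0, 0, -0.078]
    - [-0.007, 0.21, -0.008, 0, 0, -0.097]
    - [-0.009, 0.26, -0.008, 0, 0, -0.117]
    - [-0.01, 0.31, -0.008, 0, 0, -0.136]
    - [-0.0109, 0.345, -0.008, 0, 0, -0.1562]
  fingers: 40

```text
clock: 27.97
ee_pos: [505.6, -440.1, 245.1]
orientation: [0.0, 0.917, 0.399, -0.001]
contact_force: [-0.3, -1.0, 0.8]
opening: 39.6
```

Call:
step_arm:
  targets:
    - [0, 0, 0, 0, 0, -0.019]
    - [0, 0, 0, 0, 0, -0.038]
    - [0, 0, 0, 0, 0, -0.057]
    - [0, 0, 0, 0, 0, -0.076]
    - [0, 0, 0, 0, 0, -0.095]
    - [0, 0, 0, 0, 0, -0.114]
    - [0, 0, 0, 0, 0, -0.133]
    - [0, 0, 0, 0, 0, -0.152]

```text
clock: 28.63
ee_pos: [507.6, -435.7, 245.1]
orientation: [-0.001, 0.63, 0.777, 0.0]
contact_force: [0.8, -0.2, -0.6]
opening: 39.9
```

```bash
python3 -c "
from h import *
goto(507,-437,245,177,exact=True)"
```

```text
pos [ 507.6 -435.7  245.1] yaw 101.94 t 28.63 F [ 0.8 -0.2 -0.6] open 39.9
d [-1.2 -0.8  0.1] rows 10.5 q [ 0.87  0.68 -0.36  1.45  0.26  1.06  0.67]
ROW [-0.0016, -0.0011, 0.0001, 0.0, -0.0003, -0.2085]
```

Call:
step_arm:
  targets:
    - [0, 0, 0, 0, 0, -0.019]
    - [0, 0, 0, 0, 0, -0.038]
    - [0, 0, 0, 0, 0, -0.057]
    - [0, 0, 0, 0, 0, -0.076]
    - [0, 0, 0, 0, 0, -0.095]
    - [0, 0, 0, 0, 0, -0.114]
    - [0, 0, 0, 0, 0, -0.133]
    - [0, 0, 0, 0, 0, -0.152]

```text
clock: 29.3
ee_pos: [507.5, -435.7, 245.1]
orientation: [-0.001, 0.202, 0.979, 0.0]
contact_force: [-0.8, -0.0, -0.7]
opening: 40.3
```

```bash
python3 -c "
from h import *
c=cam('scene')
goto(507,-437,165,177,exact=True)"
```

```text
pos [ 507.5 -435.8  245. ] yaw 156.94 t 29.35 F [ 0.3 -0.4 -0.6] open 40.1
d [-0.2 -1.3 80. ] rows 2.8 q [ 1.    0.72 -0.61  1.44  0.43  1.11  1.48]
ROW [-0.0002, -0.0018, 0.1066, 0.0002, -0.0003, -0.0557]
```

Call:
step_arm:
  targets:
    - [-0.0002, -0.0018, 0.02, 0, 0, -0.019]
    - [-0.0002, -0.0018, 0.05, 0, 0, -0.038]
    - [-0.0002, -0.0018, 0.08, 0, 0, -0.0557]
    - [-0.0002, -0.0018, 0.1066, 0, 0, -0.0557]
    - [-0.0002, -0.0018, 0.13, 0, 0, -0.0557]
    - [-0.0002, -0.0018, 0.15, 0, 0, -0.0557]
    - [-0.0002, -0.0018, 0.15, 0, 0, -0.0557]
    - [-0.0002, -0.0018, 0.15, 0, 0, -0.0557]

```text
clock: 30.02
ee_pos: [506.9, -436.7, 132.6]
orientation: [-0.001, 0.032, 0.999, 0.001]
contact_force: [0.3, -0.5, -0.6]
opening: 40.0
```

```bash
python3 - <<'E'
from h import *
goto(507,-437,80,177,exact=True)
c=cam('scene'); save(c,'s1.png',(90,140,270,340),3.5)
c=cam('top'); save(c,'s1t.png',(290,100,450,280),4)
E
```

```text
pos [ 506.9 -436.7  132.6] yaw 176.3 t 30.02 F [ 0.3 -0.5 -0.6] open 40.0
d [-0.2 -0.4 52.6] rows 1.3 q [ 1.02  0.86 -0.63  1.54  0.59  0.94  1.7 ]
ROW [-0.0002, -0.0005, 0.0701, 0.0003, -0.0003, -0.002]
```

View pics/s1.png

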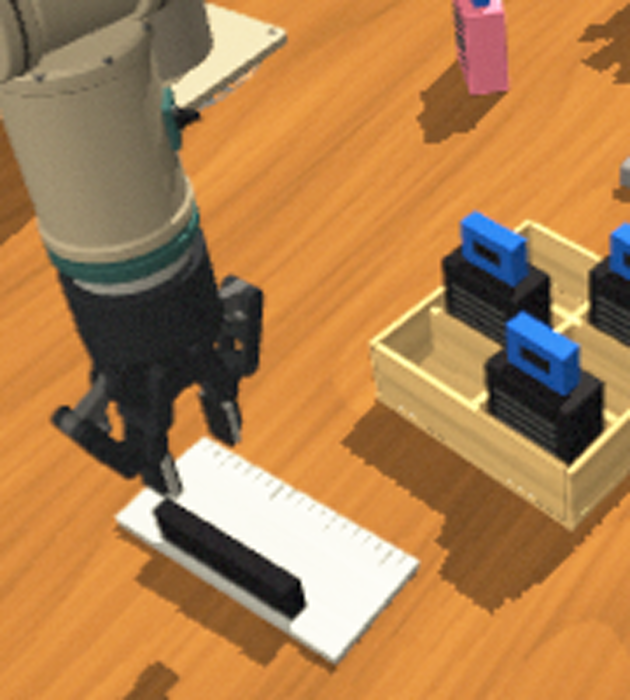

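View pics/s1t.png

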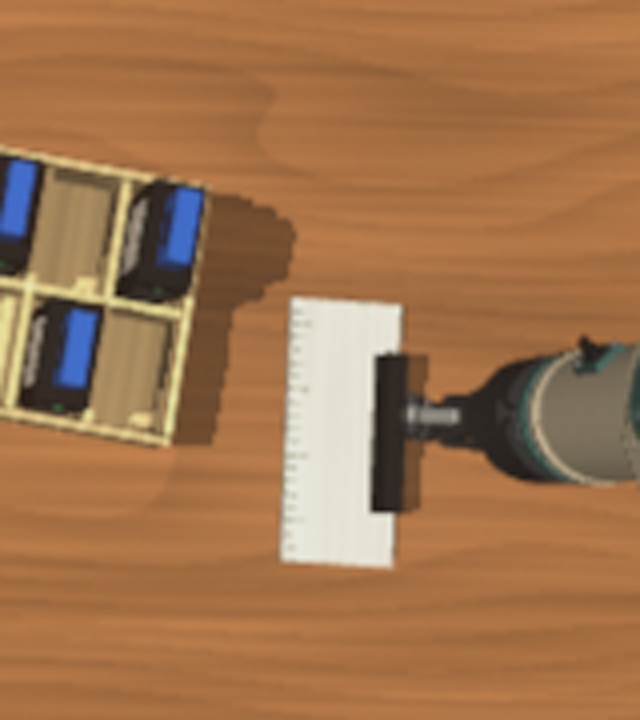

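```bash
cat >> h.py <<'E'
def se_pts(x,y,yaw,z=8,kind="foot"):
    a=np.radians(yaw); Rm=np.array([[np.cos(a),-np.sin(a)],[np.sin(a),np.cos(a)]])
    L=np.array([[-42,-100],[42,-100],[42,100],[-42,100]],float) if kind=="foot" else np.array([[-37,-60],[-23,-60],[-23,60],[-37,60]],float)
    return np.c_[L@Rm.T+[x,y],np.full(4,z)]
def fit_se_edge(c,region=None):
    pass
E
python3 - <<'E'
from h import *
c=cam('top'); hsv=cv2.cvtColor(c["image"],cv2.COLOR_RGB2HSV); P=cloud(c)
ok=(hsv[...,1]<70)&(hsv[...,2]>120)&(P[...,1]<-250)&(P[...,2]<40)&(P[...,0]>300)
n,l,s,ce=cv2.connectedComponentsWithStats(ok.astype(np.uint8)); i=1+np.argmax(s[1:,4]); m=l==i
uv=np.argwhere(m)[:,::-1].astype(np.float32)
r=cv2.minAreaRect(uv); b=cv2.boxPoints(r); W=pix2plane(c,b,8); print(np.round(W[:,:2],1), np.round([np.linalg.norm(W[i]-W[(i+1)%4]) for i in range(4)],1),"c",np.round(W.mean(0),1))
for i in range(4):
    d=W[(i+1)%4]-W[i]; print(round(np.degrees(np.arctan2(d[1],d[0])),2))
ctr=W.mean(0); 
yaw=87
overlay(c,[se_pts(ctr[0],ctr[1],yaw),se_pts(ctr[0],ctr[1],yaw,38,'rib')],'s2t.png',(350,160,420,250),8)
c=cam('scene')
overlay(c,[se_pts(ctr[0],ctr[1],yaw),se_pts(ctr[0],ctr[1],yaw,38,'rib')],'s2.png',(110,255,220,340),6)
E
```

```text
[[ 407.9 -360.1]
 [ 610.1 -368.7]
 [ 608.8 -457.2]
 [ 406.2 -447.1]] [202.4  88.5 202.9  87.1] c [ 508.3 -408.3    8. ]
-2.44
-90.8
177.17
88.87
```

View pics/s2t.png

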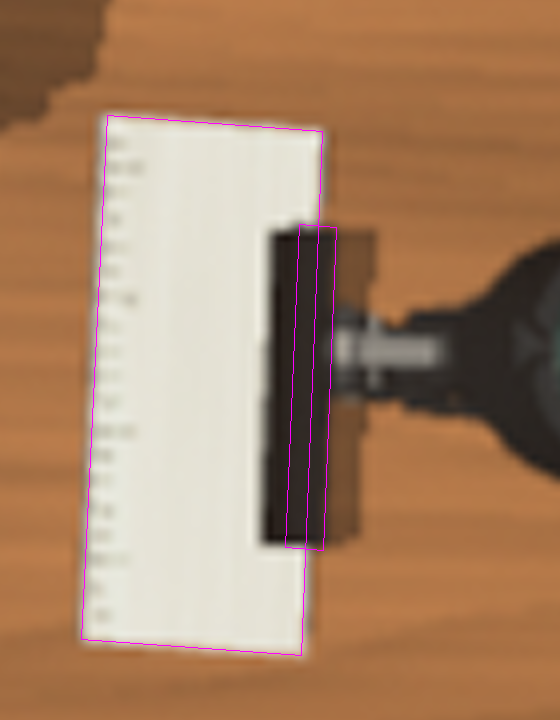

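View pics/s2.png

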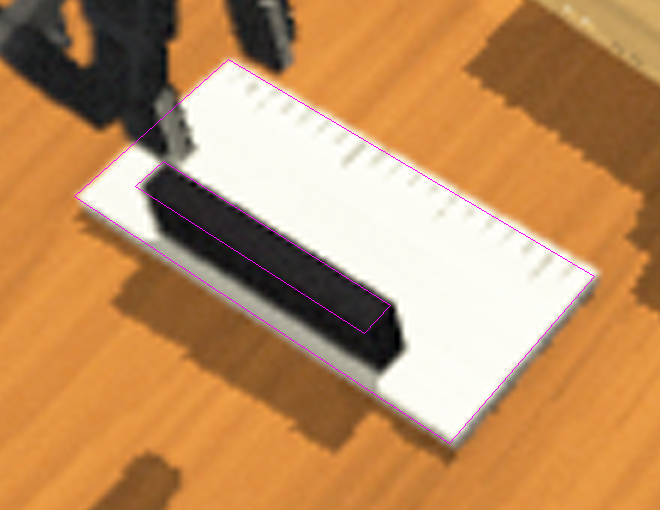

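The overlay fits the foot. The rib is gripped at (507,-437.5) with yaw 177.2°. Going down.

Call:
step_arm:
  targets:
    - [-0.0002, 0.0003, 0.03, 0, 0, -0.0025]
    - [-0.0002, 0.0003, 0.06, 0, 0, -0.0025]
    - [-0.0002, 0.0003, 0.09, 0, 0, -0.0025]
    - [-0.0002, 0.0003, 0.11, 0, 0, -0.0025]
    - [-0.0002, 0.0003, 0.125, 0, 0, -0.0025]
    - [-0.0002, 0.0003, 0.125, 0, 0, -0.0025]
    - [-0.0002, 0.0003, 0.125, 0, 0, -0.0025]

```text
clock: 30.8
ee_pos: [508.1, -436.9, 40.3]
orientation: [0.0, 0.024, 1.0, 0.0]
contact_force: [0.2, -0.3, 1.1]
opening: 39.8
```

```bash
python3 - <<'E'
from h import *
goto(507,-437.5,26,177.2,exact=True)
c=cam('scene'); save(c,'s3.png',(90,180,230,340),4)
E
```

```text
pos [ 508.1 -436.9   40.3] yaw 177.28 t 30.8 F [ 0.2 -0.3  1.1] open 39.8
d [ 1.  -0.6 14.3] rows 0.3 q [ 0.98  0.97 -0.57  1.58  0.67  0.79  1.65]
ROW [0.0014, -0.0008, 0.0191, 0.0, 0.0001, 0.0002]
```

View pics/s3.png

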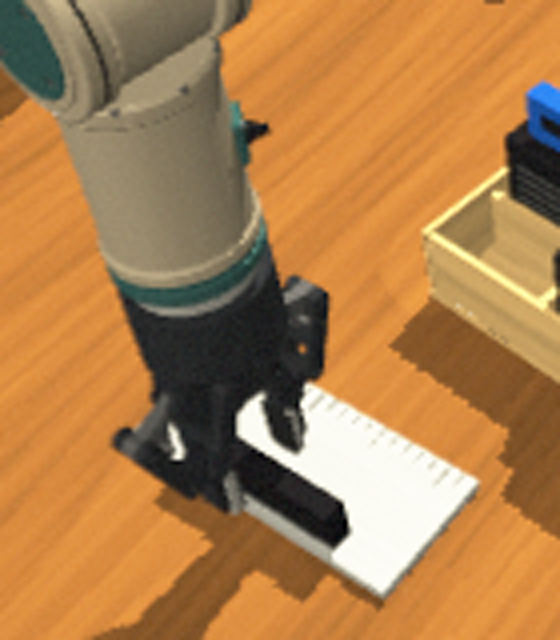

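Call:
step_arm:
  targets:
    - [0, -0.0005, 0.008, 0, 0, 0]
    - [0, -0.0005, 0.015, 0, 0, 0]
    - [0, -0.0005, 0.0185, 0, 0, 0]
    - [0, -0.0005, 0.0185, 0, 0, 0]
    - [0, -0.0005, 0.0185, 0, 0, 0]

```text
clock: 31.27
ee_pos: [507.6, -437.2, 26.0]
orientation: [-0.0, 0.024, 1.0, 0.0]
contact_force: [-0.7, 1.4, 0.8]
opening: 40.4
```

Call:
step_arm:
  targets:
    - [0, 0, 0, 0, 0, 0]
    - [0, 0, 0, 0, 0, 0]
    - [0, 0, 0, 0, 0, 0]
    - [0, 0, 0, 0, 0, 0]
    - [0, 0, 0, 0, 0, 0]
    - [0, 0, 0, 0, 0, 0]
  fingers: 0

```text
clock: 31.77
ee_pos: [508.0, -437.3, 26.5]
orientation: [0.0, 0.024, 1.0, -0.0]
contact_force: [-0.7, 0.9, 3.4]
opening: 13.1
```

```bash
python3 - <<'E'
from h import *
goto(507,-437.5,26,177.2,exact=True)
E
```

```text
pos [ 508.  -437.3   26.5] yaw 177.29 t 31.77 F [-0.7  0.9  3.4] open 13.1
d [ 1.  -0.3  0.5] rows 0.0 q [ 0.98  0.99 -0.56  1.58  0.69  0.77  1.64]
ROW [0.0013, -0.0003, 0.0007, -0.0, 0.0001, 0.0002]
```

Call:
step_arm:
  targets:
    - [0, 0, -0.005, 0, 0, 0]
    - [0, 0, -0.015, 0, 0, 0]
    - [0, 0, -0.03, 0, 0, 0]
    - [0, 0, -0.05, 0, 0, 0]
    - [0, 0, -0.08, 0, 0, 0]
    - [0, 0, -0.11, 0, 0, 0]
    - [0, 0, -0.12, 0, 0, 0]
    - [0, 0, -0.12, 0, 0, 0]

```text
clock: 32.43
ee_pos: [509.5, -438.3, 119.7]
orientation: [0.002, 0.024, 1.0, -0.002]
contact_force: [0.1, 0.3, -2.2]
opening: 12.8
```

```bash
python3 - <<'E'
from h import *
goto(425,-390,120,80.8,exact=True)
c=cam('scene'); save(c,'s4.png',(80,130,270,340),3.5)
E
```

```text
pos [ 509.5 -438.3  119.7] yaw 177.27 t 32.43 F [ 0.1  0.3 -2.2] open 12.8
d [86.7 44.2 -0.9] rows 13.5 q [ 1.01  0.87 -0.63  1.55  0.61  0.91  1.7 ]
ROW [0.1156, 0.0589, -0.0012, 0.0003, 0.001, 0.268]
```

View pics/s4.png

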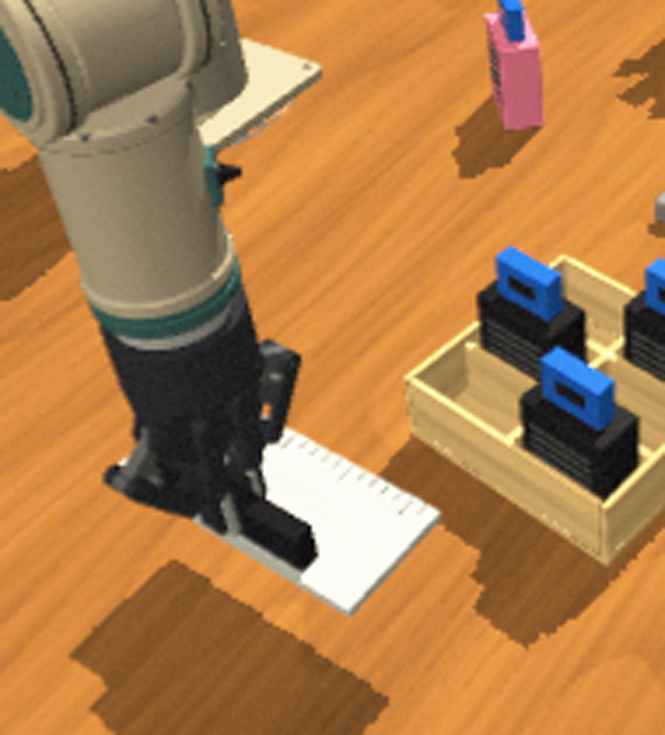

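Held level above the worktop. I'll turn and move back, clear of the crate.

Call:
step_arm:
  targets:
    - [0.02, 0.01, 0, 0, 0, 0.015]
    - [0.04, 0.02, 0, 0, 0, 0.033]
    - [0.06, 0.03, 0, 0, 0, 0.051]
    - [0.08, 0.04, 0, 0, 0, 0.069]
    - [0.1, 0.05, 0, 0, 0, 0.087]
    - [0.1156, 0.0589, 0, 0, 0, 0.105]
    - [0.1156, 0.0589, 0, 0, 0, 0.123]
    - [0.1156, 0.0589, 0, 0, 0, 0.14]

```text
clock: 33.15
ee_pos: [421.2, -388.2, 114.9]
orientation: [-0.002, 0.45, 0.893, 0.0]
contact_force: [1.2, -0.1, -1.7]
opening: 13.0
```

Call:
step_arm:
  targets:
    - [0, 0, 0, 0, 0, 0.018]
    - [0, 0, 0, 0, 0, 0.036]
    - [0, 0, 0, 0, 0, 0.054]
    - [0, 0, 0, 0, 0, 0.072]
    - [0, 0, 0, 0, 0, 0.09]
    - [0, 0, 0, 0, 0, 0.108]
    - [0, 0, 0, 0, 0, 0.124]
    - [0, 0, 0, 0, 0, 0.128]

```text
clock: 33.82
ee_pos: [422.4, -388.4, 115.0]
orientation: [-0.001, 0.763, 0.647, -0.0]
contact_force: [0.4, 0.8, -2.4]
opening: 12.8
```

```bash
python3 - <<'E'
from h import *
c=cam('scene');goto(421,-160,120,80.8,exact=True)
ct=cam('top'); save(ct,'s5t.png',(230,90,430,290),3.5)
(r,Q,p),_=fit_crate("scene"); print(np.round(r[0],1),round(r[2],2),p)
E
```

```text
pos [ 422.5 -388.4  115.1] yaw 80.75 t 33.87 F [ 0.3 -0.  -2.1] open 12.6
d [225.2 -38.2  -4.7] rows 5.5 q [ 0.8   0.7  -0.17  1.84  0.18  0.62  0.36]
ROW [0.3002, -0.051, -0.0062, -0.0004, -0.0001, -0.0001]Traceback (most recent call last):
  File "<stdin>", line 4, in <module>
  File "h.py", line 58, in fit_crate
    Q=pix2plane(c,uv,62.)[:,:2]     # rim pixels on the rim plane
      ~~~~~~~~~^^^^^^^^^^
  File "h.py", line 29, in pix2plane
    T=np.array(c["world_from_camera"]); d=rays(c,uv)@T[:3,:3].T; o=T[:3,3]
                                          ~~~~^^^^^^
  File "h.py", line 15, in rays
    p=cv2.undistortPoints(np.asarray(uv,float).reshape(-1,1,2),K,D).reshape(-1,2)
      ~~~~~~~~~~~~~~~~~~~^^^^^^^^^^^^^^^^^^^^^^^^^^^^^^^^^^^^^^^^^^
cv2.error: OpenCV(4.12.0) /io/opencv/modules/calib3d/src/undistort.dispatch.cpp:347: error: (-215:Assertion failed) CV_IS_MAT(_src) && CV_IS_MAT(_dst) && (_src->rows == 1 || _src->cols == 1) && (_dst->rows == 1 || _dst->cols == 1) && _src->cols + _src->rows - 1 == _dst->rows + _dst->cols - 1 && (CV_MAT_TYPE(_src->type) == CV_32FC2 || CV_MAT_TYPE(_src->type) == CV_64FC2) && (CV_MAT_TYPE(_dst->type) == CV_32FC2 || CV_MAT_TYPE(_dst->type) == CV_64FC2) in function 'cvUndistortPointsInternal'
```

View pics/s5t.png

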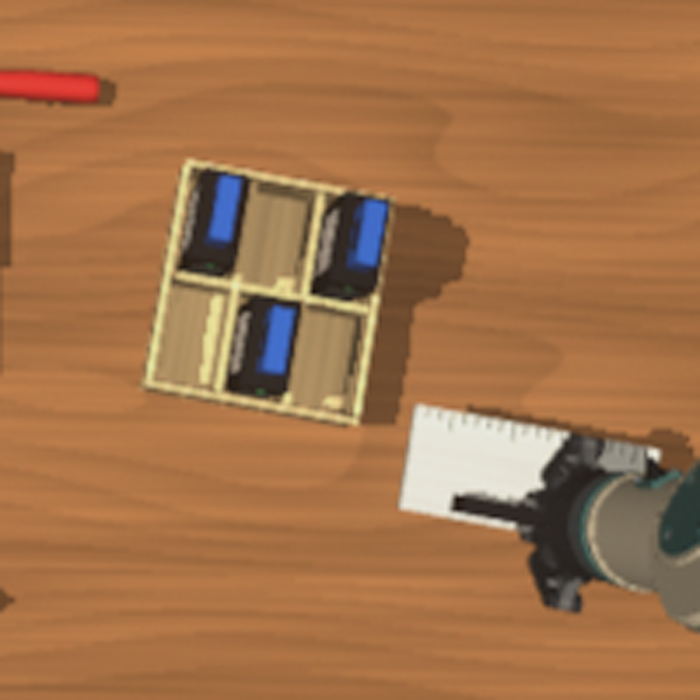

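```bash
python3 - <<'E'
from h import *
ct=cam('top'); cs=cam('scene')
ps=[crate_pts(602.4,-188.9,-9.2,62)]
overlay(ct,ps,'cr_t.png',(265,125,350,220),7)
overlay(cs,ps+[crate_pts(602.4,-188.9,-9.2,0)],'cr_s.png',(185,195,305,295),6)
E
```

```text
(no output)
```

View pics/cr_t.png

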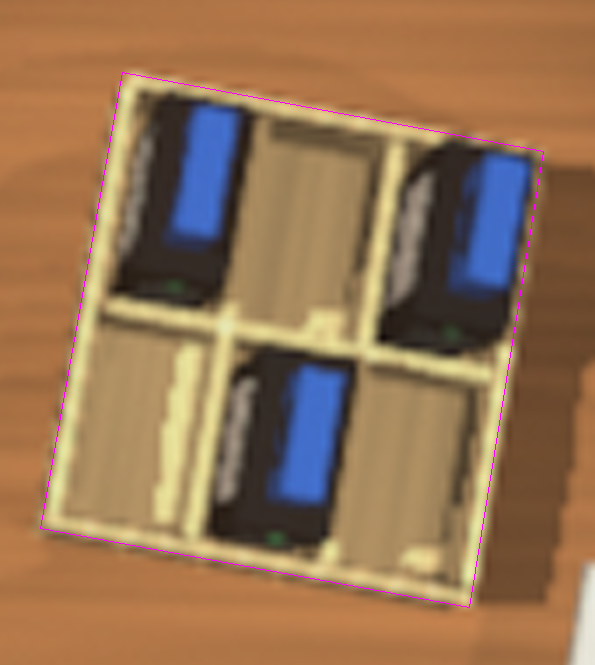

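View pics/cr_s.png

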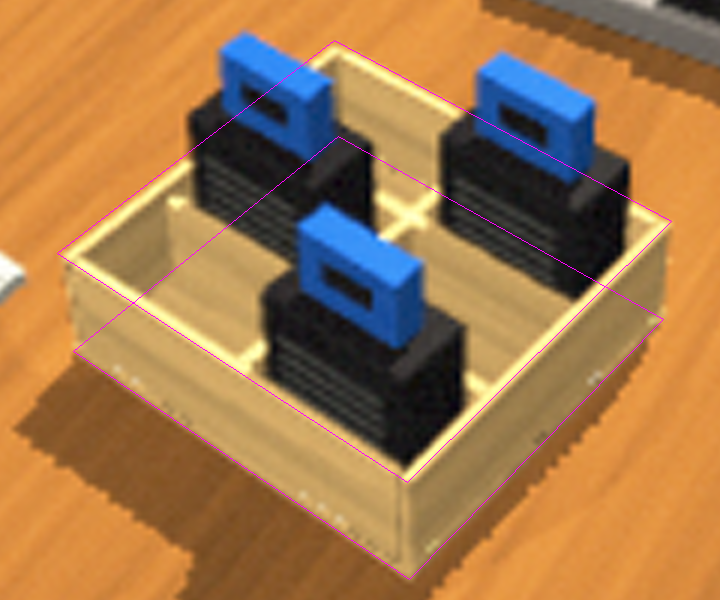

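Call:
step_arm:
  targets:
    - [0.03, -0.005, 0, 0, 0, 0]
    - [0.07, -0.012, 0, 0, 0, 0]
    - [0.12, -0.02, 0, 0, 0, 0]
    - [0.17, -0.029, 0, 0, 0, 0]
    - [0.22, -0.037, 0, 0, 0, 0]
    - [0.26, -0.044, 0, 0, 0, 0]
    - [0.29, -0.05, 0, 0, 0, 0]
    - [0.3, -0.051, 0, 0, 0, 0]

```text
clock: 34.78
ee_pos: [421.0, -156.4, 116.3]
orientation: [-0.001, 0.759, 0.651, 0.0]
contact_force: [0.5, -0.6, -3.1]
opening: 13.1
```

Call:
step_arm:
  targets:
    - [0, 0, 0, 0, 0, 0]
    - [0, 0, 0.02, 0, 0, 0]
    - [0, 0, 0.04, 0, 0, 0]
    - [0, 0, 0.06, 0, 0, 0]
    - [0, 0, 0.07, 0, 0, 0]
    - [0, 0, 0.07, 0, 0, 0]
    - [0, 0, 0.07, 0, 0, 0]

```text
clock: 35.37
ee_pos: [421.4, -161.8, 63.5]
orientation: [-0.0, 0.762, 0.648, -0.0]
contact_force: [-0.1, -0.0, -1.6]
opening: 12.8
```

```bash
python3 - <<'E'
from h import *
cs=cam('scene');goto(421,-160,40,80.8,exact=True)
ct=cam('top'); 
ps=[crate_pts(602.4,-188.9,-9.2,62),crate_pts(602.4,-188.9,-9.2,0)]
overlay(ct,ps,'p1_t.png',(255,125,355,290),4)
overlay(cs,ps,'p1_s.png',(120,155,305,295),4)
E
```

```text
pos [ 421.7 -161.7   63.9] yaw 80.74 t 35.42 F [ 0.4 -0.7 -2.3] open 12.6
d [ 1.5 -1.  23.9] rows 0.6 q [ 0.35  0.68 -0.07  2.2   0.18  0.26 -0.04]
ROW [0.0021, -0.0013, 0.0319, 0.0001, 0.0, -0.0002]
```

View pics/p1_t.png

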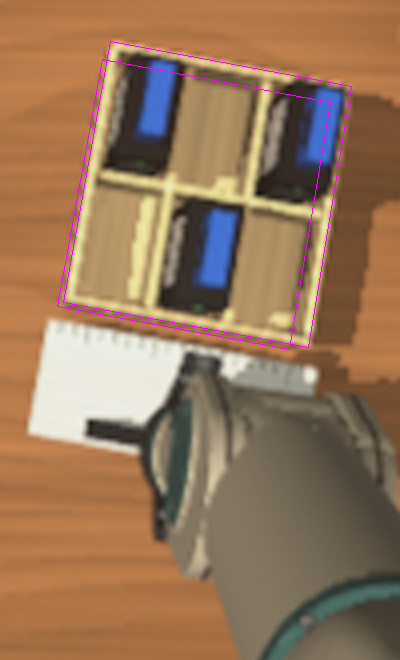

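View pics/p1_s.png

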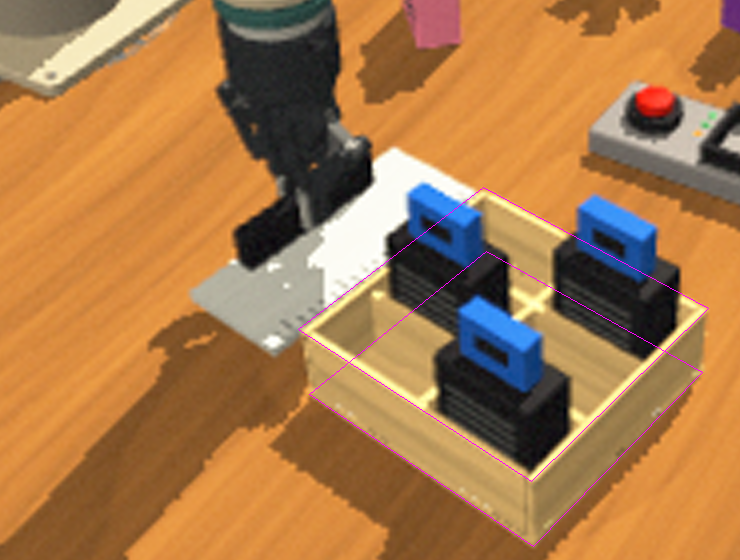

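```bash
python3 - <<'E'
import numpy as np
from scipy.optimize import least_squares
d=np.array([[.628,1.517,650,245.3],[.46,1.98,497,208.7],[.40,2.02,472,227.3],[.8,1.86,581.3,53.6],[.79,1.52,681.2,137.8],[.51,2.08,472,166.6],[.68,2.2,451.6,63.9],[.39,2.0,472,242.6],[.77,1.48,686.6,169.5],[.69,1.81,585.7,129.8]])
q2,q4,r,z=d.T
def f(p,q2,q4):
    L1,L2,h,e=p; return L1*np.sin(q2)+L2*np.sin(q2+q4)+e, h+L1*np.cos(q2)+L2*np.cos(q2+q4)
s=least_squares(lambda p:np.r_[f(p,q2,q4)[0]-r,f(p,q2,q4)[1]-z],[420,400,200,0]); print(s.x.round(1),s.fun.round(1))
for rr,zz in [(465,27),(475,27),(455,27),(485,27),(500,27)]:
    t=least_squares(lambda a:np.array(f(s.x,*a))-[rr,zz],[.7,2.1]).x; print(rr,zz,t.round(3),"q6",round(np.pi-t.sum(),3))
E
```

```text
[5.591e+02 3.832e+02 3.100e+00 3.000e-01] [ 0.5 -1.2 -0.9 -2.5 -0.6  2.  -0.7  2.5  1.  -0.2  2.2  2.8  3.2 -0.5
  0.7 -1.8  3.9 -2.3 -5.7 -2.4]
465 27 [0.774 2.173] q6 0.194
475 27 [0.778 2.147] q6 0.216
455 27 [0.77 2.2 ] q6 0.172
485 27 [0.783 2.121] q6 0.238
500 27 [0.791 2.081] q6 0.27
```

```bash
cat >> h.py <<'E'
def goloc(lx,ly,z,tilt,cr=(602.5,-188.9,-9.2),yawoff=90):
    """crate-local target for the straightedge grip; tilt about local +y (rad)"""
    o=bot.get_obs(); q=o["orientation"]; r=R.from_quat([q[1],q[2],q[3],q[0]]); p=np.array(o["ee_pos"])
    C=R.from_euler("z",cr[2],degrees=True)
    t=C*R.from_rotvec([0,tilt,0])*R.from_euler("z",yawoff,degrees=True)*R.from_euler("x",180,degrees=True)
    tp=C.apply([lx,ly,0])+[cr[0],cr[1],z]
    row=np.r_[r.inv().apply(tp-p)/750,(r.inv()*t).as_rotvec()/(2*np.pi)]
    loc=C.inv().apply(p-[cr[0],cr[1],0]); zt=C.inv().apply(r.apply([0,0,1])); xt=C.inv().apply(r.apply([1,0,0]))
    print("local",np.round(loc,1),"tilt",round(-zt[0],4),"side",round(zt[1],4),"yaw-90",round(np.degrees(np.arctan2(xt[1],xt[0]))-90,2),"F",np.round(C.inv().apply(o["contact_force"]),1),"q6",round(o["q"][5],3),"q4",round(o["q"][3],3),"t",round(o["clock"],2),"open",round(o["opening"],1))
    print("ROW",np.round(row,4).tolist())
E
python3 -c "
from h import *
goloc(-177,0,60,0.07)"
```

```text
local [-182.6   -1.9   64.2] tilt -0.0013 side -0.0003 yaw-90 -0.04 F [ 1.1 -0.1 -2.9] q6 0.263 q4 2.199 t 35.47 open 13.2
ROW [0.0025, 0.0075, 0.0056, 0.0113, 0.0, -0.0001]
```

Call:
step_arm:
  targets:
    - [0.0025, 0.001, 0.002, 0.003, 0, 0]
    - [0.0025, 0.003, 0.004, 0.006, 0, 0]
    - [0.0025, 0.005, 0.0056, 0.009, 0, 0]
    - [0.0025, 0.006, 0.0056, 0.0113, 0, 0]
    - [0.0025, 0.006, 0.0056, 0.0113, 0, 0]
    - [0.0025, 0.006, 0.0056, 0.0113, 0, 0]

```text
clock: 35.97
ee_pos: [426.6, -159.9, 59.9]
orientation: [-0.027, 0.761, 0.648, -0.023]
contact_force: [-1.2, 0.6, -3.1]
opening: 12.7
```

```bash
python3 -c "
from h import *
goloc(-177,0,42,0.07)"
```

```text
local [-178.3    0.5   59.9] tilt 0.0697 side -0.0001 yaw-90 -0.0 F [-1.3  0.4 -3.1] q6 0.377 q4 2.129 t 35.97 open 12.7
ROW [-0.0007, 0.0034, 0.0236, 0.0, 0.0, -0.0]
```

Call:
step_arm:
  targets:
    - [0, 0.0015, 0.008, 0, 0, 0]
    - [0, 0.0015, 0.016, 0, 0, 0]
    - [0, 0.0015, 0.024, 0, 0, 0]
    - [0, 0.0015, 0.025, 0, 0, 0]
    - [0, 0.0015, 0.025, 0, 0, 0]

```text
clock: 36.38
ee_pos: [425.2, -159.4, 40.0]
orientation: [-0.028, 0.761, 0.648, -0.024]
contact_force: [0.8, 1.2, -2.9]
opening: 13.1
```

```bash
python3 - <<'E'
from h import *
goloc(-177,0,33,0.07)
cs=cam('scene'); ct=cam('top')
overlay(ct,[crate_pts(602.4,-188.9,-9.2,62),crate_pts(602.4,-188.9,-9.2,0)],'p2_t.png',(255,180,355,260),7)
overlay(cs,[],'p2_s.png',(140,165,305,295),4.5)
E
```

```text
local [-179.7    0.7   40. ] tilt 0.0727 side 0.0002 yaw-90 0.01 F [ 0.6  1.3 -2.9] q6 0.333 q4 2.136 t 36.38 open 13.1
ROW [-0.001, 0.0043, 0.009, -0.0004, -0.0, 0.0]
```

View pics/p2_t.png

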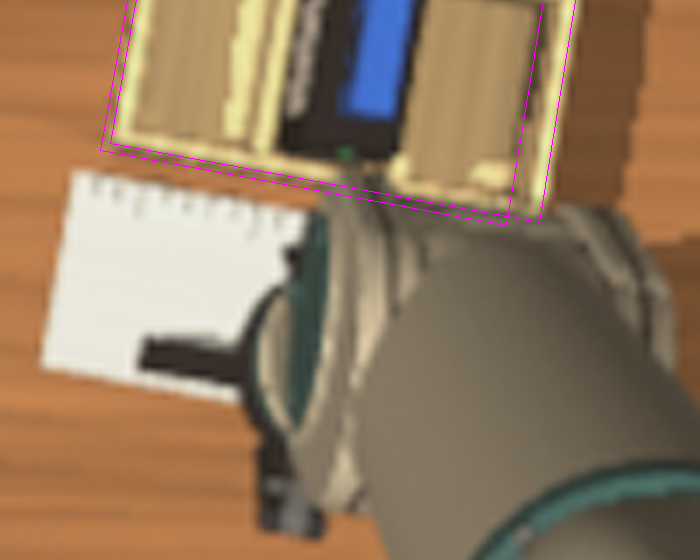

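View pics/p2_s.png

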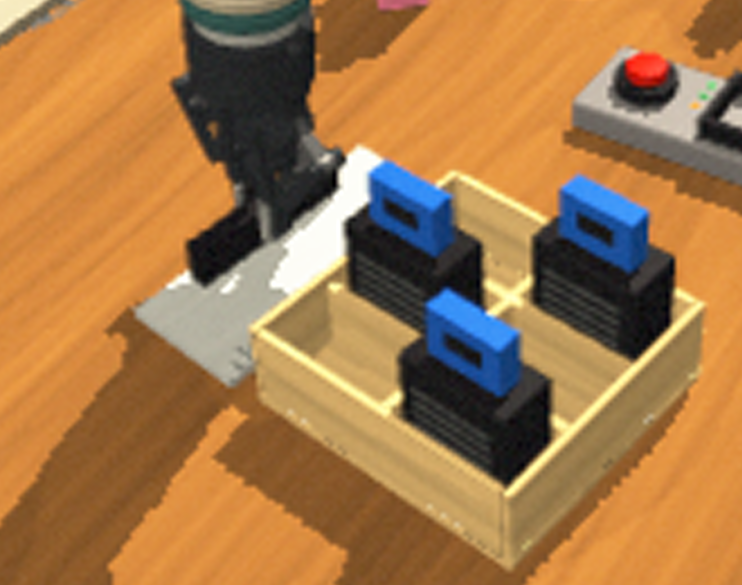

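Call:
step_arm:
  targets:
    - [0, 0.002, 0.003, 0, 0, 0]
    - [0, 0.002, 0.006, 0, 0, 0]
    - [0, 0.002, 0.0085, 0, 0, 0]
    - [0, 0.002, 0.0085, 0, 0, 0]
    - [0, 0.002, 0.0085, 0, 0, 0]

```text
clock: 36.9
ee_pos: [426.9, -159.8, 34.1]
orientation: [-0.027, 0.761, 0.648, -0.023]
contact_force: [0.0, -0.3, -2.6]
opening: 12.8
```

```bash
python3 - <<'E'
from h import *
goloc(-177,0,33,0.07)
E
```

```text
local [-178.     0.7   34.1] tilt 0.0712 side 0.0 yaw-90 0.01 F [ 0.1 -0.3 -2.6] q6 0.321 q4 2.134 t 36.9 open 12.8
ROW [-0.0009, 0.0015, 0.0014, -0.0002, -0.0, 0.0]
```

Call:
step_arm:
  targets:
    - [0, 0.002, 0.001, 0, 0, 0]
    - [0, 0.004, 0.001, 0, 0, 0]
    - [0, 0.006, 0.001, 0, 0, 0]
    - [0, 0.008, 0.001, 0, 0, 0]
    - [0, 0.008, 0.001, 0, 0, 0]

```text
clock: 37.32
ee_pos: [433.5, -160.9, 33.1]
orientation: [-0.027, 0.761, 0.648, -0.023]
contact_force: [1.3, 0.2, -1.9]
opening: 12.9
```

```bash
python3 - <<'E'
from h import *
goloc(-167,0,33,0.07)
E
```

```text
local [-171.3    0.7   33.1] tilt 0.07 side -0.0 yaw-90 0.0 F [ 1.2  0.4 -1.9] q6 0.331 q4 2.118 t 37.32 open 12.9
ROW [-0.0009, 0.0057, -0.0003, -0.0, 0.0, 0.0]
```

Call:
step_arm:
  targets:
    - [0, 0.0015, 0, 0, 0, 0]
    - [0, 0.003, 0, 0, 0, 0]
    - [0, 0.004, 0, 0, 0, 0]
    - [0, 0.004, 0, 0, 0, 0]

```text
clock: 37.65
ee_pos: [436.1, -161.3, 32.8]
orientation: [-0.027, 0.761, 0.648, -0.023]
contact_force: [0.3, -0.1, -2.1]
opening: 13.4
```

```bash
python3 - <<'E'
from h import *
goloc(-167,0,33,0.07)
cs=cam('scene'); overlay(cs,[],'p3_s.png',(140,175,305,295),4.5)
ct=cam('top'); overlay(ct,[],'p3_t.png',(255,180,355,260),7)
E
```

```text
local [-168.7    0.7   32.8] tilt 0.0705 side -0.0 yaw-90 0.01 F [ 0.3 -0.  -2.1] q6 0.337 q4 2.11 t 37.65 open 13.4
ROW [-0.0009, 0.0022, -0.0004, -0.0001, 0.0, 0.0]
```

View pics/p3_t.png

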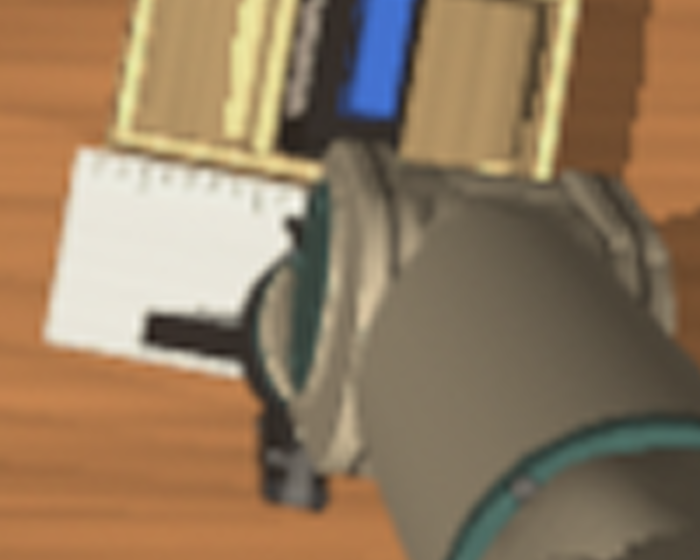

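View pics/p3_s.png

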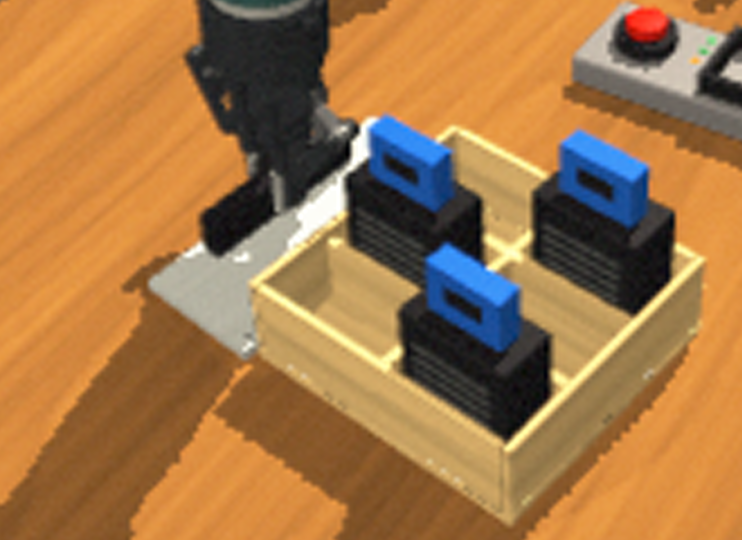

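Call:
step_arm:
  targets:
    - [0, 0.001, 0, 0, 0, 0]
    - [0, 0.002, 0, 0, 0, 0]
    - [0, 0.003, 0, 0, 0, 0]
    - [0, 0.003, 0, 0, 0, 0]

```text
clock: 38.08
ee_pos: [437.9, -161.6, 32.6]
orientation: [-0.027, 0.761, 0.648, -0.023]
contact_force: [-0.8, -0.6, -1.9]
opening: 13.1
```

```bash
python3 -c "
from h import *
goloc(-165,0,32,0.07)"
```

```text
local [-166.8    0.6   32.6] tilt 0.0713 side -0.0001 yaw-90 0.01 F [-0.7 -0.7 -1.9] q6 0.341 q4 2.105 t 38.08 open 13.1
ROW [-0.0008, 0.0025, 0.0007, -0.0002, 0.0, 0.0]
```

Call:
step_arm:
  targets:
    - [0, 0.001, 0, 0, 0, 0]
    - [0, 0.002, 0, 0, 0, 0]
    - [0, 0.003, 0, 0, 0, 0]
    - [0, 0.003, 0, 0, 0, 0]

```text
clock: 38.42
ee_pos: [438.0, -161.6, 32.4]
orientation: [-0.029, 0.761, 0.648, -0.024]
contact_force: [-5.6, 0.6, 1.0]
opening: 13.1
```

```bash
python3 -c "
from h import *
goloc(-165,0,32,0.07)"
```

```text
local [-166.7    0.6   32.4] tilt 0.0754 side -0.0 yaw-90 -0.0 F [-5.6 -0.3  1. ] q6 0.348 q4 2.101 t 38.42 open 13.1
ROW [-0.0008, 0.0023, 0.0003, -0.0009, 0.0, -0.0]
```

Call:
step_arm:
  targets:
    - [0, -0.0002, 0.001, -0.0015, 0, 0]
    - [0, -0.0004, 0.002, -0.003, 0, 0]
    - [0, -0.0006, 0.003, -0.0045, 0, 0]
    - [0, -0.0006, 0.0035, -0.0055, 0, 0]
    - [0, -0.0006, 0.0035, -0.0055, 0, 0]

```text
clock: 38.83
ee_pos: [437.3, -161.5, 29.7]
orientation: [-0.015, 0.761, 0.648, -0.013]
contact_force: [-5.7, 1.5, 0.6]
opening: 12.7
```

```bash
python3 -c "
from h import *
goloc(-168,0,29,0.035)"
```

```text
local [-167.4    0.6   29.7] tilt 0.0406 side -0.0 yaw-90 -0.01 F [-5.8  0.5  0.6] q6 0.282 q4 2.134 t 38.83 open 12.7
ROW [-0.0008, -0.0007, 0.001, -0.0009, 0.0, -0.0]
```

Call:
step_arm:
  targets:
    - [0, -0.0001, 0.001, -0.001, 0, 0]
    - [0, -0.0002, 0.002, -0.002, 0, 0]
    - [0, -0.0002, 0.0022, -0.002, 0, 0]
    - [0, -0.0002, 0.0022, -0.002, 0, 0]

```text
clock: 39.17
ee_pos: [437.0, -161.4, 28.3]
orientation: [-0.011, 0.761, 0.648, -0.009]
contact_force: [-6.8, 1.2, 3.6]
opening: 13.1
```

```bash
python3 -c "
from h import *
goloc(-168,0,28,0.03)"
```

```text
local [-167.8    0.6   28.3] tilt 0.0286 side -0.0001 yaw-90 -0.01 F [-6.9  0.1  3.6] q6 0.258 q4 2.146 t 39.17 open 13.1
ROW [-0.0008, -0.0003, 0.0004, 0.0002, 0.0, -0.0]
```

Call:
step_arm:
  targets:
    - [0, 0, 0, 0, 0, 0]
    - [0, 0, 0, 0, 0, 0]
    - [0, 0, 0, 0, 0, 0]
    - [0, 0, 0, 0, 0, 0]
  fingers: 24

```text
clock: 39.5
ee_pos: [440.9, -162.0, 28.5]
orientation: [-0.008, 0.761, 0.648, -0.007]
contact_force: [-0.4, -0.6, 0.1]
opening: 24.1
```

```bash
python3 -c "
from h import *
goloc(-169,0,28,0.03)"
```

```text
local [-163.8    0.7   28.5] tilt 0.0212 side 0.0 yaw-90 0.01 F [-0.3 -0.6  0.1] q6 0.255 q4 2.142 t 39.5 open 24.1
ROW [-0.0009, -0.0069, 0.0008, 0.0014, -0.0, 0.0]
```

Call:
step_arm:
  targets:
    - [0, -0.004, 0, 0, 0, 0]
    - [0, -0.006, 0, 0, 0, 0]
    - [0, -0.006, -0.01, 0, 0, 0]
    - [0, -0.006, -0.03, 0, 0, 0]
    - [0, -0.006, -0.07, 0, 0, 0]
    - [0, -0.006, -0.12, 0, 0, 0]
    - [0, -0.006, -0.17, 0, 0, 0]
    - [0, -0.006, -0.2, 0, 0, 0]

```text
clock: 40.17
ee_pos: [439.6, -162.0, 182.2]
orientation: [-0.007, 0.761, 0.648, -0.007]
contact_force: [-0.4, -0.9, -0.8]
opening: 23.9
```

```bash
python3 - <<'E'
from h import *
goto(300,-420,200,80.8,exact=True)
cs=cam('scene'); overlay(cs,[],'p4_s.png',(140,175,305,295),4.5)
E
```

```text
pos [ 439.6 -162.   182.2] yaw 80.8 t 40.17 F [-0.4 -0.9 -0.8] open 23.9
d [-277.   -96.9  -15.8] rows 7.0 q [ 0.41  0.48 -0.17  2.06  0.14  0.63 -0.01]
ROW [-0.3694, -0.1291, -0.0211, -0.0031, 0.0001, 0.0]
```

View pics/p4_s.png

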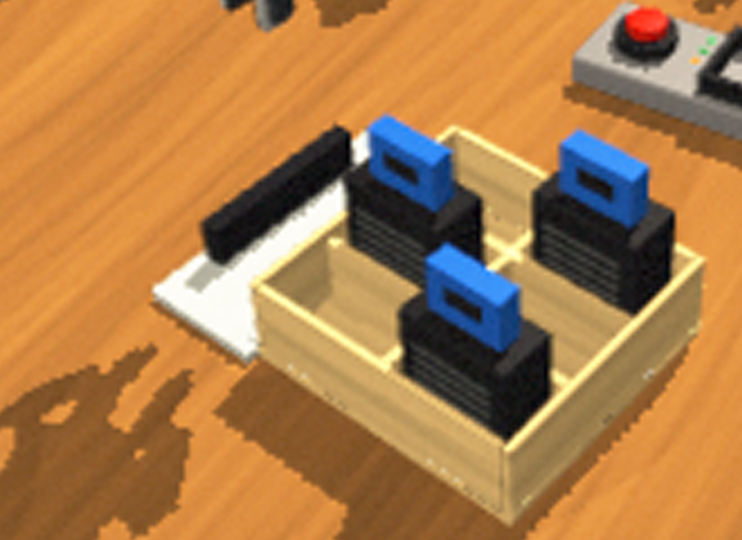

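The straightedge lies flat with its corner against the crate's front corner (scene crop 252,355). I'll move the arm aside to check from above.

Call:
step_arm:
  targets:
    - [-0.04, -0.014, -0.02, 0, 0, 0]
    - [-0.09, -0.03, -0.04, 0, 0, 0]
    - [-0.14, -0.05, -0.05, 0, 0, 0]
    - [-0.19, -0.066, -0.05, 0, 0, 0]
    - [-0.24, -0.084, -0.05, 0, 0, 0]
    - [-0.29, -0.1, -0.05, 0, 0, 0]
    - [-0.34, -0.119, -0.05, 0, 0, 0]
    - [-0.37, -0.129, -0.05, 0, 0, 0]

```text
clock: 40.88
ee_pos: [295.9, -424.2, 218.5]
orientation: [-0.009, 0.763, 0.646, -0.009]
contact_force: [-0.1, -0.2, 0.3]
opening: 24.0
```

Call:
step_arm:
  targets:
    - [0, 0, 0, 0, 0, 0]
    - [0, 0, 0, 0, 0, 0]

```text
clock: 41.05
ee_pos: [298.2, -421.3, 218.1]
orientation: [-0.009, 0.763, 0.647, -0.008]
contact_force: [0.4, 0.4, -0.6]
opening: 24.0
```

```bash
python3 - <<'E'
from h import *
ct=cam('top'); overlay(ct,[],'p5_t.png',(255,125,365,270),5)
overlay(ct,[],'p5_full.png',(0,0,512,384),1.5)
hsv=cv2.cvtColor(ct["image"],cv2.COLOR_RGB2HSV); P=cloud(ct)
ok=(hsv[...,1]<60)&(hsv[...,2]>120)&(P[...,2]<25)&(P[...,0]>350)&(P[...,0]<560)&(abs(P[...,1]+165)<150)
n,l,s,ce=cv2.connectedComponentsWithStats(ok.astype(np.uint8)); i=1+np.argmax(s[1:,4])
r=cv2.minAreaRect(np.argwhere(l==i)[:,::-1].astype(np.float32)); W=pix2plane(ct,cv2.boxPoints(r),8)
print("se centre",np.round(W.mean(0),1),np.round([np.linalg.norm(W[i]-W[(i+1)%4]) for i in range(4)],1),[round(np.degrees(np.arctan2(*(W[(i+1)%4]-W[i])[[1,0]])),2) for i in range(4)])
try:
    (rr,Q,p),_=fit_crate("top"); print("crate",np.round(rr[0],1),np.round(rr[1],1),round(rr[2],2))
    a=np.radians(rr[2]-90); d=W.mean(0)[:2]-np.array(rr[0]); print("se in crate",d@[np.cos(a),np.sin(a)],d@[-np.sin(a),np.cos(a)])
except Exception as e: print(e)
E
```

```text
se centre [ 466.5 -168.     8. ] [ 85.8 203.3  86.1 201.9] [np.float64(-9.08), np.float64(-98.87), np.float64(169.99), np.float64(81.05)]
crate [ 602.3 -188.7] [181.1 191.9] 80.91
se in crate -137.45194140043304 -1.0736368904393923
```

View pics/p5_t.png

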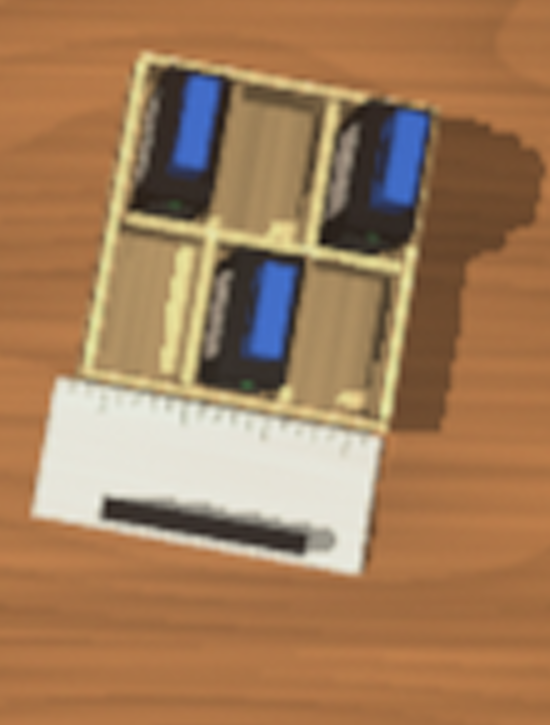

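View pics/p5_full.png

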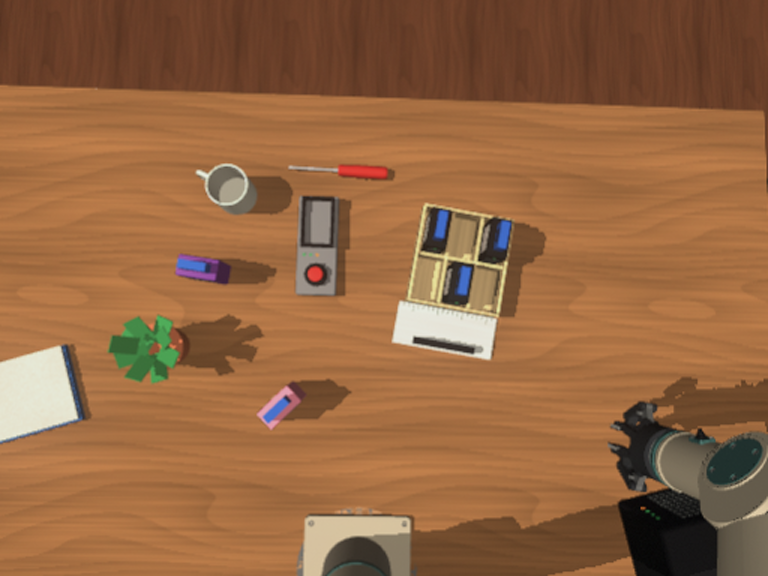

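```bash
python3 - <<'E'
from h import *
ct=cam('top'); save(ct,'p6_t.png',(262,196,336,222),10)
E
```

```text
(no output)
```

View pics/p6_t.png

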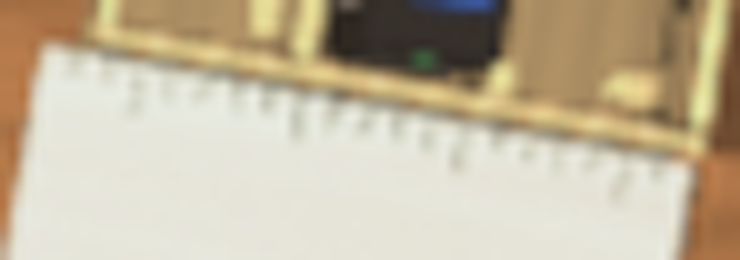

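```bash
python3 - <<'E'
from h import *
ct=cam('top'); C=R.from_euler('z',-9.2,degrees=True)
hsv=cv2.cvtColor(ct["image"],cv2.COLOR_RGB2HSV).astype(np.float32)
xs=np.arange(-112,-84,2.)
for y in (-85,-60,-30,0,30,60,85):
    P=C.apply(np.c_[xs,np.full(len(xs),y),np.zeros(len(xs))])+[602.4,-188.9,8]
    q=proj(ct,P).astype(np.float32)
    S=cv2.remap(hsv[...,1],q[:,:1],q[:,1:],cv2.INTER_LINEAR).ravel(); V=cv2.remap(hsv[...,2],q[:,:1],q[:,1:],cv2.INTER_LINEAR).ravel()
    print(y,"S",S.astype(int).tolist(),"\n    V",V.astype(int).tolist())
print(xs.tolist())
E
```

```text
-85 S [17, 17, 16, 15, 16, 17, 20, 27, 39, 77, 95, 88, 92, 97] 
    V [227, 228, 228, 228, 227, 226, 224, 207, 178, 177, 193, 223, 202, 174]
-60 S [17, 17, 17, 17, 18, 19, 22, 29, 51, 77, 94, 98, 101, 107] 
    V [229, 229, 225, 221, 218, 218, 214, 201, 175, 158, 187, 202, 205, 180]
-30 S [19, 22, 21, 19, 19, 19, 18, 27, 51, 89, 98, 101, 100, 103] 
    V [222, 212, 209, 211, 215, 215, 212, 196, 178, 164, 193, 206, 188, 148]
0 S [12, 12, 12, 15, 17, 18, 19, 25, 38, 81, 96, 93, 94, 92] 
    V [230, 230, 229, 222, 211, 201, 206, 195, 176, 174, 192, 221, 197, 150]
30 S [11, 11, 11, 14, 16, 18, 19, 24, 36, 68, 94, 93, 96, 101] 
    V [231, 232, 233, 226, 216, 204, 202, 190, 165, 172, 191, 215, 199, 170]
60 S [12, 12, 12, 13, 16, 17, 19, 24, 42, 68, 96, 99, 102, 108] 
    V [231, 232, 229, 225, 221, 220, 216, 207, 175, 171, 191, 205, 200, 175]
85 S [11, 11, 11, 12, 12, 12, 14, 24, 44, 88, 102, 103, 103, 103] 
    V [231, 233, 233, 233, 230, 227, 226, 211, 189, 165, 174, 194, 196, 192]
[-112.0, -110.0, -108.0, -106.0, -104.0, -102.0, -100.0, -98.0, -96.0, -94.0, -92.0, -90.0, -88.0, -86.0]
```

The white foot meets the plywood at the same place all along the edge (local x about -95), with no worktop showing between. Handing in.

```bash
python3 -c "
from h import *
print(bot.job_done()); print(bot.get_obs()['clock'])"
```

```text
the job is handed in; nothing more can be done
None
the job is handed in; nothing more can be done
```

The job is handed in; `job_done` gives no verdict. I pressed the eject button to its stop at about 31 N with drive 0 still in the cradle. I then set drive 0 and the two other black drives down on the floors of three crate cells, each confirmed by contact force before release. The straightedge went down against the crate's front until it touched at about 7 N, and I released it there. It was tilted about 0.03 rad at release because the wrist was near a joint limit, so the rib side dropped about 2 mm.

**Last checks:**
- **Straightedge:** it lies flat and parallel to the crate. No worktop shows along the joint at any of the seven places I sampled, and it is centred to about 1 mm.
- **Depth reading:** the fitted position puts the edge about 1.5 mm inside the crate face, which cannot be physically so. That is within the 2 mm calibration error.
- **Drives and crate:** all three drives stand in their cells in both camera views. The crate stayed where it was, to within about 1 mm.
- **Left alone:** the mug, plant, screwdriver and the pink and purple look-alikes are where they started. I judged this from the pictures and did not measure it.

No check failed. The clock stood at about 41 s when I last read it.

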